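# Lid the bisque jars from the stack of lids

### The arm

A 6-joint arm with a two-finger parallel gripper is mounted at the origin on the work surface. World frame = base frame: x ahead of the robot, y to its left, z up, the work surface at z = 0. Lengths are in m, angles in degrees, forces in N, time in s.
With the tool pointing down it reaches from about 0.375 to 0.9 m from the base axis. Payload 3.1 kg.
Tool frame: the origin (TCP) lies midway between the tips of the shut fingers; the grasp point (between the pads) lies 19 mm behind it; z points along the fingers, y is the line along which they close (so a half turn about z gives the same grasp; the last joint's range is limited). The gripper opens to 87 mm and grips with 3 to 60 N. Pads are 19 mm wide; open, the fingers measure 117 mm over their backs; the gripper's body (75 mm by 190 mm) begins 51 mm behind the grasp point.
Start: joints at [-77.607, 30.224, 82.088, -0, 67.689, -10.227], TCP at [0.24, -0.577, 0.223] pointing down, gripper open.
Joint ranges: [-176.69, 176.69], [-43.24, 126.21], [12.49, 139.97], [-82, 262], [0, 151.66], [-163.58, 163.58]. Speed limits (degrees/s): [159.86, 159.86, 180, 180, 180, 180].

### API

Orientations are given as a 3x3 rotation matrix whose columns are the frame's x, y, z axes.
In Python, from rig import bot, capture gives the robot as it stands.
- The arm moves only by the shell command python3 -m handwheel, which reads ROWS from standard input. ROWS is one flat JSON list of numbers that holds 1 to 20 rows one after another, with no inner brackets; each row has 7 numbers: dx, dy, dz in a scale on which 1.0 is 0.75 m, then a rotation vector rx, ry, rz in shares of pi rad (1.0 is pi rad), then the opening from 0.0 (shut) to 1.0 (fully open); each row is the pose to reach, as a shift and turn from the pose commanded when the command began, along the tool's axes at that moment; what a row does not reach only later rows make up. A row lasts 1/10 s, in which the tool goes at most 0.05 m and 8.59 degrees, less where a joint would pass 70% of its speed; a pose out of reach is approached as far as the arm can. The fingers move at their own pace and stop on an object; the grip force is fixed at half the most. Time passes only in rows, so rows that do not move let the fingers close. It prints the time, the measured TCP pose, the force, the opening and the grip force at its end. No shift or turn number may pass 1 either way. Input that does not fit is refused with a message, and nothing moves.
- bot.read_state(): the state, without advancing time (a new reading comes with each control period).
- capture(name): name is "scene" or "top" or "wrist"; returns a dict with "color" (480x640x3 uint8, red, green, blue), "K" (3x3 intrinsics, pixels), "view" (4x4, takes a point from world to camera coordinates); the wrist camera has in their place "mount" (4x4, takes a point from camera to tool coordinates, whose origin is the TCP and whose axes are the flange's). Camera axes: x right, y up, looking along -z (the intrinsics and any distortion apply to the point x, -y, -z); pixel columns grow to the right and rows downward; lengths in m; the calibration is good to about 2 mm. A picture is of the moment at which its call begins: read the wrist's pose just before it. There is no depth.
- bot.hand_in(): hands the job in; it is judged then, once.
The state is a dict: "time_s": time; "joint_positions": joint angles; "qvel": joint speeds; "tau": joint torques, N m; "position": TCP position; "tcp_rot": TCP orientation; "force": force on the tool from outside, world axes, zero at the start; "moment": the same for the moment, N m; "opening": opening from 0.0 (shut) to 1.0 (fully open); "grasp_force": force on a finger pad.
Only numpy, scipy, OpenCV 4.12 (cv2) and the standard library are available. Lean on these libraries where they do the work, as an engineer would, in place of code of your own. Each camera call takes 0.05 s, during which the arm holds its last target. There are 200 camera calls.

### The job

Four unglazed jars are waiting for their lids, which are piled on the round wooden batt. Working from the top of the pile down, one lid at a time, set each lid gently on the jar of its own shape and size, flat and centred over the mouth and, for the oblong and the square one, turned in line with the jar. Do not drop the lids, and leave the jars and the little dark tea bowl where they stand.

Things in the scene. Friction and masses are not known exactly. Their poses are not given: they have to be found in the camera images.
- small_lid: Small round lid, top of the pile: pale clay disc with a brown edge, 30 mm across, 20 mm thick, about 0.03 kg. Origin: centre of its underside, z up through the disc.
- square_lid: Square lid, second from the top: pale clay slab with a brown edge, 44 x 44 mm, 20 mm thick, about 0.08 kg. Origin: centre of its underside, x and y parallel to its sides, z up.
- round_lid: Large round lid, third from the top: pale clay disc with a brown edge, 64 mm across, 20 mm thick, about 0.13 kg. Origin: centre of its underside, z up.
- oblong_lid: Oblong lid, bottom of the pile, lying on the batt: pale clay slab with a brown edge, 110 mm (its x) by 66 mm (its y), 20 mm thick, about 0.3 kg. Origin: centre of its underside, z up.
- small_jar: Small loose bottle-shaped jar of pale clay, 60 mm tall: round body 64 mm across, narrowing to a neck 34 mm across (the top 14 mm) with a mouth 13 mm wide. Origin: centre of its underside; z up; its rim is 60 mm above.
- square_jar: Loose square jar of pale clay, straight-sided, 48 x 48 mm outside, 76 mm tall, walls 8 mm thick, open at the top. Origin: centre of its underside, x and y parallel to its sides, z up; rim 76 mm above.
- round_jar: Loose round jar of pale clay, straight-sided, 68 mm across outside, 66 mm tall, walls 9 mm thick, open at the top. Origin: centre of its underside, z up; rim 66 mm above.
- oblong_jar: Loose oblong dish of pale clay, 112 mm (its x) by 68 mm (its y) outside, 50 mm tall, walls 9 mm thick, open at the top. Origin: centre of its underside, z up; rim 50 mm above.
- batt: Round wooden board lying fixed on the table, 140 mm across, 12 mm thick, carrying the pile of four lids (each lid lies loose and flat on the one below; pile 80 mm high, top 92 mm above the table). Origin: centre of its underside. The batt and the four jars stand in any of five places, about 0.2 m apart.
- tea_bowl: Small dark loose tea bowl, 52 mm across, 42 mm tall, standing among the jars; not to be moved. Origin: centre of its underside.
Not all that is in view belongs to the job. What is shaped like the small_lid but green or pink is not meant.

How it is judged:
By the outcome, as a careful person would: the job done as asked, in the order asked, and still so for the second after the job is handed in, with the robot touching nothing.
It also fails if it takes over 118 s, if anything falls off the work surface, if the arm or the gripper's body presses on something with over 40 N, if the wrist force passes 120 N, or if a joint passes its speed limit or range.

## Working session

There is one attempt and no reset: what is moved stays moved. The work goes in short steps, Python scripts to look and compute and a shell command to move; the robot and the scene stay as the last step left them, time stands still between calls to the robot, and variables do not carry over. Pictures are saved under pics/ and viewed, at most 14 in all, crops included, and the job is handed in when it is done.

```bash
mkdir -p pics; ls; python3 - <<'E'
from rig import bot,capture
import cv2,numpy as np
np.set_printoptions(precision=4,suppress=True)
s=bot.read_state();print(s)
for n in("scene","top"):
    c=capture(n);cv2.imwrite(f"pics/{n}0.png",c["color"][...,::-1]);print(n,c["K"],c["view"],[k for k in c])
c=capture("wrist");print(c["mount"],c["K"],c.keys())
E
```

```text
pics
{'time_s': 0.0, 'joint_positions': array([-77.6063,  30.2767,  82.1569,   0.0001,  67.6887, -10.2274]), 'qvel': array([ 0.0902,  0.0602, -0.0145,  0.0159, -0.0117,  0.0812]), 'tau': array([  0.0003, -44.0044, -17.659 ,   0.0633,   0.0582,  -0.0002]), 'position': array([ 0.2403, -0.5762,  0.2216]), 'tcp_rot': array([[ 0.9231,  0.3846, -0.0005],
       [ 0.3846, -0.9231,  0.0021],
       [ 0.0004, -0.0021, -1.    ]]), 'force': array([0.4401, 0.672 , 0.0414]), 'moment': array([-0.0311,  0.0254, -0.0164]), 'grasp_force': 0.0, 'opening': 1.0012757188670536}
scene [[554.3095   0.     322.7804]
 [  0.     554.3095 246.8403]
 [  0.       0.       1.    ]] [[-0.0771  0.9969  0.0146  0.0537]
 [-0.8053 -0.0709  0.5886  0.4554]
 [ 0.5878  0.0336  0.8083 -1.2894]
 [ 0.      0.      0.      1.    ]] ['color', 'K', 'view']
top [[574.5822   0.     318.0908]
 [  0.     574.5822 243.4354]
 [  0.       0.       1.    ]] [[-0.0023 -1.     -0.0049 -0.0104]
 [ 0.9793 -0.0032  0.2024 -0.6177]
 [-0.2024 -0.0043  0.9793 -1.1188]
 [ 0.      0.      0.      1.    ]] ['color', 'K', 'view']
[[-0.0002  0.9638  0.2667  0.0736]
 [ 1.      0.0002 -0.0002  0.0004]
 [-0.0003  0.2667 -0.9638 -0.162 ]
 [ 0.      0.      0.      1.    ]] [[381.6974   0.     325.6103]
 [  0.     381.6974 240.6383]
 [  0.       0.       1.    ]] dict_keys(['color', 'K', 'mount'])
```

View pics/top0.png

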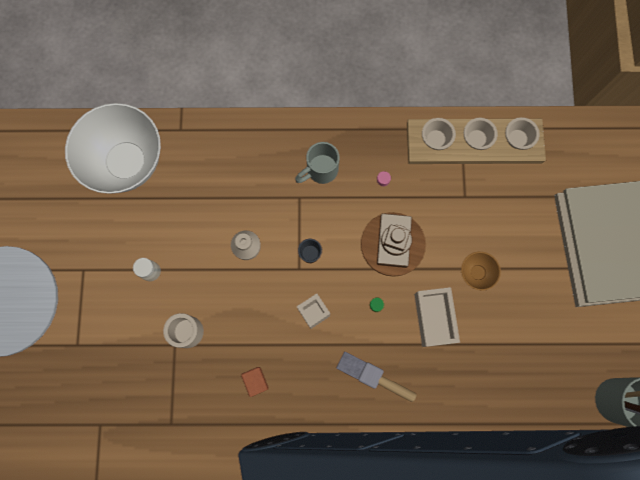

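View pics/scene0.png

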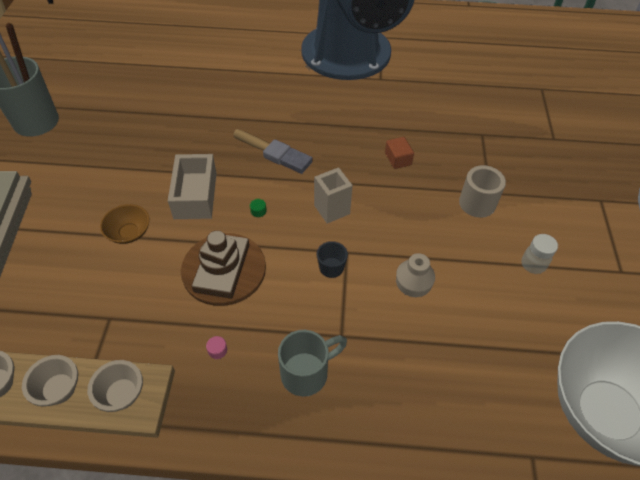

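Top view: pile on the batt at (395,242), small jar (245,244), round jar (183,330), square jar (314,310), oblong jar (437,317), tea bowl (310,250). Scene view: pile at (220,260), small jar (417,270), round jar (482,190), square jar (333,195), oblong jar (193,185). Next I'll segment and triangulate for coarse positions.

```bash
cat > h.py <<'E'
import numpy as np,cv2
from scipy.spatial.transform import Rotation as R
from rig import bot,capture
np.set_printoptions(precision=4,suppress=True)
def cam(n):
    s=bot.read_state(); c=capture(n)
    if n=="wrist":
        T=np.eye(4);T[:3,:3]=s["tcp_rot"];T[:3,3]=s["position"]; c["T"]=T@c["mount"]
    else: c["T"]=np.linalg.inv(c["view"])
    return c
def ray(c,px):
    K=c["K"];px=np.atleast_2d(np.asarray(px,float))
    d=np.c_[(px[:,0]-K[0,2])/K[0,0],-(px[:,1]-K[1,2])/K[1,1],-np.ones(len(px))]
    return c["T"][:3,3],d@c["T"][:3,:3].T
def plane(c,px,z):
    o,d=ray(c,px); return o+d*((z-o[2])/d[:,2])[:,None]
def tri(c1,p1,c2,p2):
    A=[];b=[]
    for c,p in((c1,p1),(c2,p2)):
        o,d=ray(c,p);d=d[0]/np.linalg.norm(d[0]);P=np.eye(3)-np.outer(d,d);A.append(P);b.append(P@o)
    return np.linalg.lstsq(np.vstack(A),np.hstack(b),rcond=None)[0]
def proj(c,X):
    q=np.linalg.inv(c["T"])[:3]@np.append(X,1);K=c["K"]
    return np.array([K[0,0]*q[0]/-q[2]+K[0,2],-K[1,1]*q[1]/-q[2]+K[1,2]])
def pale(img,smax=70,vmin=110):
    h=cv2.cvtColor(img,cv2.COLOR_RGB2HSV); return ((h[...,1]<smax)&(h[...,2]>vmin)).astype(np.uint8)
def go(pos,ax=None):
    """delta in tool axes from measured pose to TCP pos; ax = desired tool y (closing) direction angle, deg mod 180; tool pointing down"""
    s=bot.read_state();M=s["tcp_rot"];d=M.T@(np.array(pos)-s["position"])
    y=np.degrees(np.arctan2(M[1,1],M[0,1])); 
    if ax is None: ax=y
    dd=(ax-y+90)%180-90
    a=np.radians(y+dd);Y=np.array([np.cos(a),np.sin(a),0]);Z=np.array([0,0,-1.]);X=np.cross(Y,Z)
    rv=R.from_matrix(M.T@np.c_[X,Y,Z]).as_rotvec(degrees=True)
    print("go d",d,"rv",rv.round(2),"yaw",round(y,2),"pos",s["position"],"t",round(s["time_s"],2),"j6",s["joint_positions"][5].round(1),"op",round(s["opening"],3),"gf",round(s["grasp_force"],1))
E
python3 - <<'E'
from h import *
for n,roi in(("top",(150,210,330,150)),("scene",(150,140,380,170))):
    c=cam(n);x,y,w,h=roi;im=c["color"][y:y+h,x:x+w]
    cv2.imwrite(f"pics/{n}1.png",cv2.resize(im,None,fx=2.1,fy=2.1,interpolation=cv2.INTER_CUBIC)[...,::-1])
    cs,_=cv2.findContours(pale(im),cv2.RETR_EXTERNAL,cv2.CHAIN_APPROX_NONE)
    for k in cs:
        if cv2.contourArea(k)>40: r=cv2.minAreaRect(k);m=np.add(r[0],(x,y));print(n,m.round(1),np.round(r[1],1),round(r[2],1),cv2.contourArea(k),plane(c,m,.06)[0])
E
```

```text
top [182.5 330.5] [33. 39.] 90.0 1001.0 [0.4412 0.2598 0.06  ]
top [313.4 310.6] [26.3 24.4] 56.3 604.5 [ 0.4803 -0.0023  0.06  ]
top [438.2 316.5] [56.6 34. ] 81.3 1814.5 [ 0.4676 -0.2529  0.06  ]
top [155. 270.] [10. 20.] 0.0 138.0 [0.5639 0.3217 0.06  ]
top [247.3 245. ] [27.  24.9] 77.9 508.0 [0.6156 0.1338 0.06  ]
top [395.3 239.4] [31.8 49.4] 4.5 1236.0 [ 0.6262 -0.1714  0.06  ]
scene [209.6 263.6] [22.8  4.9] 22.4 65.0 [ 0.6576 -0.18    0.06  ]
scene [411.7 269.4] [25.4 37.2] 30.3 621.0 [0.6411 0.1332 0.06  ]
scene [232.5 257.2] [ 3.9 17.5] 33.7 41.0 [ 0.6425 -0.1468  0.06  ]
scene [525.5 253. ] [14.  7.] 90.0 49.0 [0.5938 0.3145 0.06  ]
scene [219.5 261.6] [41.8 58. ] 13.6 901.0 [ 0.6526 -0.1656  0.06  ]
scene [216.  237.5] [13. 16.] 90.0 154.0 [ 0.6066 -0.1799  0.06  ]
scene [333.  181.1] [22.1 31.2] 68.2 542.0 [ 0.4671 -0.0007  0.06  ]
scene [485.  179.5] [27. 38.] 90.0 795.5 [0.4391 0.2651 0.06  ]
scene [189.9 177. ] [39.1 50.5] 6.3 1695.0 [ 0.4802 -0.2501  0.06  ]
scene [274.9 148.2] [18.3 13.3] 24.0 147.0 [ 0.3957 -0.1118  0.06  ]
```

Units first: shifts go in shares of 0.75 m and turns go in shares of pi rad. So 0.507 m / 0.75 = 0.676, -0.23 m / 0.75 = -0.3067.

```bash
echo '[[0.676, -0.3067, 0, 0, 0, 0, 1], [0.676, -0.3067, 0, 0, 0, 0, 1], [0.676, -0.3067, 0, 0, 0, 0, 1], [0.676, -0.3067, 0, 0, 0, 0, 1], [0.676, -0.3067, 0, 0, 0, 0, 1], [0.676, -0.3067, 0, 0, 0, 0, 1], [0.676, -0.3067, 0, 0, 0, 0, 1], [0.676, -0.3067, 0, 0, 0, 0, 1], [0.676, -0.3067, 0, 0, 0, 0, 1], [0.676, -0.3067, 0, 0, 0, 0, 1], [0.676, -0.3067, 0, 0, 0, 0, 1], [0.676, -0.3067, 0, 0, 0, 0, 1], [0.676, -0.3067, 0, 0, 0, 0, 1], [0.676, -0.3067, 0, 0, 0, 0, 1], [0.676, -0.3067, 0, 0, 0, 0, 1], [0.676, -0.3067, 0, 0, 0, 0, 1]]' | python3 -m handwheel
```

```text
refused: ROWS must be one flat list, 7 numbers to a row, no inner brackets. Nothing was moved.
```

I used the wrong layout. The manual says one flat list, 7 numbers to a row, no inner brackets; once more.

```bash
echo '[0.676, -0.3067, 0, 0, 0, 0, 1, 0.676, -0.3067, 0, 0, 0, 0, 1, 0.676, -0.3067, 0, 0, 0, 0, 1, 0.676, -0.3067, 0, 0, 0, 0, 1, 0.676, -0.3067, 0, 0, 0, 0, 1, 0.676, -0.3067, 0, 0, 0, 0, 1, 0.676, -0.3067, 0, 0, 0, 0, 1, 0.676, -0.3067, 0, 0, 0, 0, 1, 0.676, -0.3067, 0, 0, 0, 0, 1, 0.676, -0.3067, 0, 0, 0, 0, 1, 0.676, -0.3067, 0, 0, 0, 0, 1, 0.676, -0.3067, 0, 0, 0, 0, 1, 0.676, -0.3067, 0, 0, 0, 0, 1, 0.676, -0.3067, 0, 0, 0, 0, 1, 0.676, -0.3067, 0, 0, 0, 0, 1, 0.676, -0.3067, 0, 0, 0, 0, 1]' | python3 -m handwheel
python3 - <<'E'
from h import *
import pickle
c=cam("wrist");go((.62,-.17,.22));pickle.dump(c,open("w0.pkl","wb"))
cv2.imwrite("pics/w0.png",c["color"][...,::-1])
E
```

```text
time_s: 1.85
position: [0.619, -0.1711, 0.2226]
tcp_rot: [[0.924, 0.382, -0.0], [0.382, -0.924, -0.0], [-0.0, -0.0, -1.0]]
force: [-0.6, 0.4, 0.1]
opening: 0.997
grasp_force: 0.0
go d [ 0.0011 -0.0006  0.0026] rv [-0.    0.01  0.  ] yaw -67.5 pos [ 0.6192 -0.171   0.2226] t 1.9 j6 42.1 op 1.002 gf 0.0
```

View pics/w0.png

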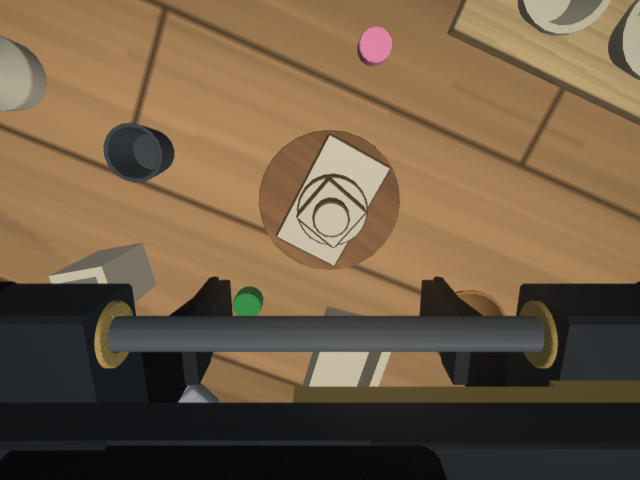

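Wrist view: pile top at (331,217) with the square lid's corners near (330,178),(368,212),(333,247),(297,212), and the oblong corners (329,134),(390,168),(337,265),(277,238). Next I'll tour the other places, taking pictures for the two-view measurements.

Scaled: -0.085 m / 0.75 = -0.1133, -0.037 m / 0.75 = -0.0493, 22.5 degrees / 180 = 0.125.

```bash
cat > cap.py <<'E'
import sys,pickle
from h import *
c=cam("wrist");pickle.dump(c,open(sys.argv[1]+".pkl","wb"));s=bot.read_state();print(sys.argv[1],s["time_s"],s["position"],np.abs(s["qvel"]).max())
E
q(){ "$@" >/dev/null; }
q echo '[-0.1133, -0.004, -0.0493, 0, 0, 0.125, 1, -0.1133, -0.004, -0.0493, 0, 0, 0.125, 1, -0.1133, -0.004, -0.0493, 0, 0, 0.125, 1, -0.1133, -0.004, -0.0493, 0, 0, 0.125, 1, -0.1133, -0.004, -0.0493, 0, 0, 0.125, 1, -0.1133, -0.004, -0.0493, 0, 0, 0.125, 1]' | python3 -m handwheel; python3 cap.py w1
q echo '[-0.16, 0.04, 0, 0, 0, 0, 1, -0.16, 0.04, 0, 0, 0, 0, 1, -0.16, 0.04, 0, 0, 0, 0, 1, -0.16, 0.04, 0, 0, 0, 0, 1, -0.16, 0.04, 0, 0, 0, 0, 1]' | python3 -m handwheel; python3 cap.py w2
q echo '[-0.0133, -0.1333, 0, 0, 0, 0, 1, -0.0133, -0.1333, 0, 0, 0, 0, 1, -0.0133, -0.1333, 0, 0, 0, 0, 1, -0.0133, -0.1333, 0, 0, 0, 0, 1, -0.0133, -0.1333, 0, 0, 0, 0, 1]' | python3 -m handwheel; python3 cap.py w3
q echo '[0, -0.16, 0, 0, 0, 0, 1, 0, -0.16, 0, 0, 0, 0, 1, 0, -0.16, 0, 0, 0, 0, 1, 0, -0.16, 0, 0, 0, 0, 1, 0, -0.16, 0, 0, 0, 0, 1]' | python3 -m handwheel; python3 cap.py w4
q echo '[0, -0.1867, 0, 0, 0, 0, 1, 0, -0.1867, 0, 0, 0, 0, 1, 0, -0.1867, 0, 0, 0, 0, 1, 0, -0.1867, 0, 0, 0, 0, 1, 0, -0.1867, 0, 0, 0, 0, 1]' | python3 -m handwheel; python3 cap.py w5
q echo '[0, -0.1733, 0, 0, 0, 0, 1, 0, -0.1733, 0, 0, 0, 0, 1, 0, -0.1733, 0, 0, 0, 0, 1, 0, -0.1733, 0, 0, 0, 0, 1, 0, -0.1733, 0, 0, 0, 0, 1]' | python3 -m handwheel; python3 cap.py w6
q echo '[0.1867, 0.1067, 0, 0, 0, 0, 1, 0.1867, 0.1067, 0, 0, 0, 0, 1, 0.1867, 0.1067, 0, 0, 0, 0, 1, 0.1867, 0.1067, 0, 0, 0, 0, 1, 0.1867, 0.1067, 0, 0, 0, 0, 1, 0.1867, 0.1067, 0, 0, 0, 0, 1]' | python3 -m handwheel; python3 cap.py w7
q echo '[0, 0.16, 0, 0, 0, 0, 1, 0, 0.16, 0, 0, 0, 0, 1, 0, 0.16, 0, 0, 0, 0, 1, 0, 0.16, 0, 0, 0, 0, 1, 0, 0.16, 0, 0, 0, 0, 1]' | python3 -m handwheel; python3 cap.py w8
python3 - <<'E'
from h import *
import pickle
t=[cv2.resize(pickle.load(open(f"w{i}.pkl","rb"))["color"][:300],(400,188),interpolation=cv2.INTER_AREA) for i in(2,3,4,5,6,7)]
cv2.imwrite("pics/tour.png",np.vstack([np.hstack(t[i:i+2]) for i in(0,2,4)])[...,::-1])
E
```

```text
w1 2.55 [ 0.5406 -0.1993  0.259 ] 0.33018140616401315
w2 3.1 [ 0.4217 -0.23    0.2597] 0.738996605804056
w3 3.65 [ 0.4116 -0.1308  0.2597] 0.8823941248216406
w4 4.2 [ 0.4109 -0.0111  0.2597] 0.775766243612865
w5 4.75 [0.4104 0.129  0.2595] 1.2742356152935572
w6 5.3 [0.4099 0.2584 0.2593] 0.550991772908493
w7 5.95 [0.5477 0.1801 0.2593] 1.327989541734195
w8 6.5 [0.5488 0.0619 0.2598] 0.8353273336694477
```

View pics/tour.png

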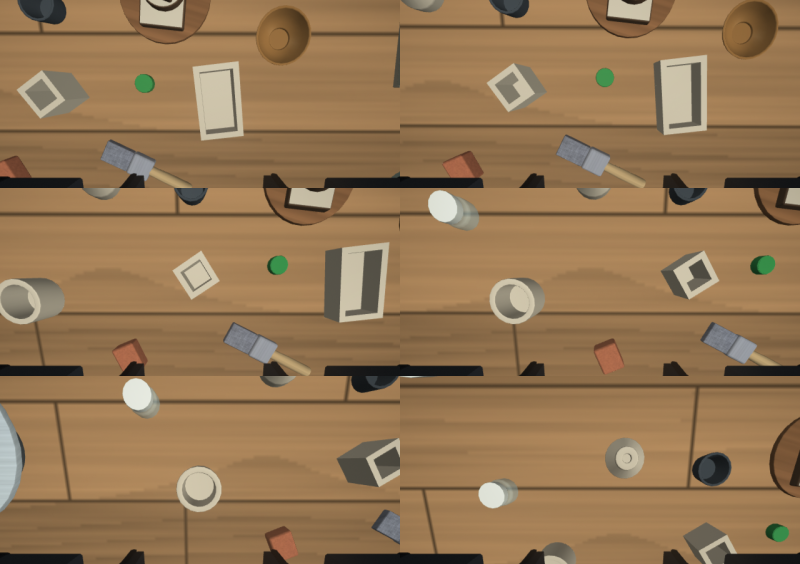

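Tour tiles (w2–w7): oblong jar at about (218,100) in tile 1, square jar (196,275) in tile 3, round jar (515,300) and (200,488) in tiles 4 and 5, small jar with its neck (626,458) in tile 6. All rims show up bright. Next I'll fit them and triangulate.

```bash
cat > meas.py <<'E'
from h import *
import pickle
def blob(c,X,rad,thr=None,pick="big",U=4):
    """upscaled ROI around the projection of X; bright mask; returns contours in image px"""
    u,v=np.clip(proj(c,X).round().astype(int),rad,(639-rad,479-rad));im=c["color"][v-rad:v+rad,u-rad:u+rad]
    g=cv2.resize(im,None,fx=U,fy=U,interpolation=cv2.INTER_CUBIC)
    hsv=cv2.cvtColor(g,cv2.COLOR_RGB2HSV);V=hsv[...,2].copy();V[hsv[...,1]>95]=0
    if thr is None: thr=cv2.threshold(V[V>0].reshape(-1,1),0,255,cv2.THRESH_OTSU)[0]
    m=cv2.morphologyEx((V>thr).astype(np.uint8),cv2.MORPH_OPEN,np.ones((3,3)))
    ks,_=cv2.findContours(m,cv2.RETR_EXTERNAL if pick=="big" else cv2.RETR_LIST,cv2.CHAIN_APPROX_NONE)
    off=np.array([u-rad,v-rad])
    k=max(ks,key=cv2.contourArea)
    vis=(g.copy());cv2.drawContours(vis,[k],-1,(255,0,0),1)
    return ((k[:,0]+.5)/U-.5+off),thr,vis,off
def quad(p):
    h=cv2.convexHull(p.astype(np.float32))
    r=cv2.minAreaRect(h);c0=cv2.boxPoints(r)
    out=cv2.approxPolyN(h,4) if hasattr(cv2,"approxPolyN") else c0
    return np.asarray(out).reshape(-1,2)
E
python3 - <<'E'
from meas import *
W={i:pickle.load(open(f"w{i}.pkl","rb")) for i in range(9)}
V=[]
def show(v): V.append(cv2.resize(v,(200,200)))
for n,X,(a,b),rad,kind in(("oblong",(.467,-.252,.05),(2,3),80,4),("square",(.475,-.002,.076),(4,3),50,4),("square",(.475,-.002,.076),(4,5),50,4),
   ("round",(.44,.26,.066),(6,5),60,0),("small",(.62,.134,.06),(7,8),20,0),("slid",(.61,-.175,.092),(0,1),24,0)):
    P=[]
    for i in(a,b):
        p,t,v,off=blob(W[i],X,rad)
        if kind==4:
            q=quad(p); ang=np.arctan2(*(q-q.mean(0)).T[::-1]); q=q[np.argsort(ang)]; P.append(q)
            for x in q: cv2.circle(v,tuple(((x-off+.5)*4).astype(int)),4,(0,0,255),1)
        else:
            e=cv2.fitEllipse(cv2.convexHull(p.astype(np.float32)));P.append(np.array([e[0]]));print(n,i,"thr",t,"ell",np.round(e[0],1),np.round(e[1],1))
        show(v)
    Q=np.array([tri(W[a],x,W[b],y) for x,y in zip(*P)]);print(n,a,b);print(Q)
    z=Q[:,2].mean()
    if kind==4:
        for i,q in((a,P[0]),(b,P[1])):
            w=plane(W[i],q,z).astype(np.float32);e=np.roll(w,-1,0)-w
            print("  view",i,"centre",w[:,:2].mean(0),"sides",np.linalg.norm(e[:,:2],axis=1),"angs",np.degrees(np.arctan2(e[:,1],e[:,0]))%90)
cv2.imwrite("pics/fit.png",np.vstack([np.hstack(V[:4]),np.hstack(V[4:8]),np.hstack(V[8:12])])[...,::-1])
E
```

```text
oblong 2 3
[[ 0.5211 -0.2131  0.051 ]
 [ 0.529  -0.2814  0.05  ]
 [ 0.4165 -0.2944  0.0493]
 [ 0.4093 -0.2258  0.0512]]
  view 2 centre [ 0.469  -0.2536] sides [0.0687 0.113  0.0688 0.1127] angs [6.4752 6.5229 6.224  6.4943]
  view 3 centre [ 0.4689 -0.2536] sides [0.0684 0.1129 0.0682 0.1129] angs [6.4858 6.4281 6.4868 6.5263]
square 4 3
[[ 0.488   0.0335  0.0757]
 [ 0.5146 -0.0075  0.0763]
 [ 0.4739 -0.034   0.0766]
 [ 0.4472  0.0068  0.0761]]
  view 4 centre [ 0.4809 -0.0003] sides [0.0488 0.0487 0.0489 0.0489] angs [33.0831 33.0929 33.3786 33.0279]
  view 3 centre [ 0.4809 -0.0003] sides [0.0486 0.0485 0.0485 0.0486] angs [33.057  33.074  33.1074 33.1456]
square 4 5
[[ 0.488   0.0334  0.0768]
 [ 0.5148 -0.0075  0.0753]
 [ 0.4738 -0.034   0.0762]
 [ 0.4471  0.0068  0.0765]]
  view 4 centre [ 0.4809 -0.0003] sides [0.0488 0.0487 0.0489 0.0489] angs [33.0831 33.0929 33.3786 33.028 ]
  view 5 centre [ 0.4809 -0.0003] sides [0.0483 0.0491 0.0486 0.0487] angs [33.4919 33.2827 33.0889 32.9679]
round 6 thr 164.0 ell [318.1 180.2] [72.4 73.1]
round 5 thr 169.0 ell [178.8 180.4] [68.7 76.5]
round 6 5
[[0.4433 0.2653 0.0657]]
small 7 thr 168.0 ell [371.  130.9] [39.2 53.5]
small 8 thr 167.0 ell [234.9 132.1] [34.5 36.3]
small 7 8
[[0.6247 0.1401 0.0784]]
slid 0 thr 163.0 ell [325.  228.8] [48.1 84.4]
slid 1 thr 160.0 ell [284.5 152.8] [23.5 99.5]
slid 0 1
[[ 0.605  -0.1673  0.0532]]
```

View pics/fit.png

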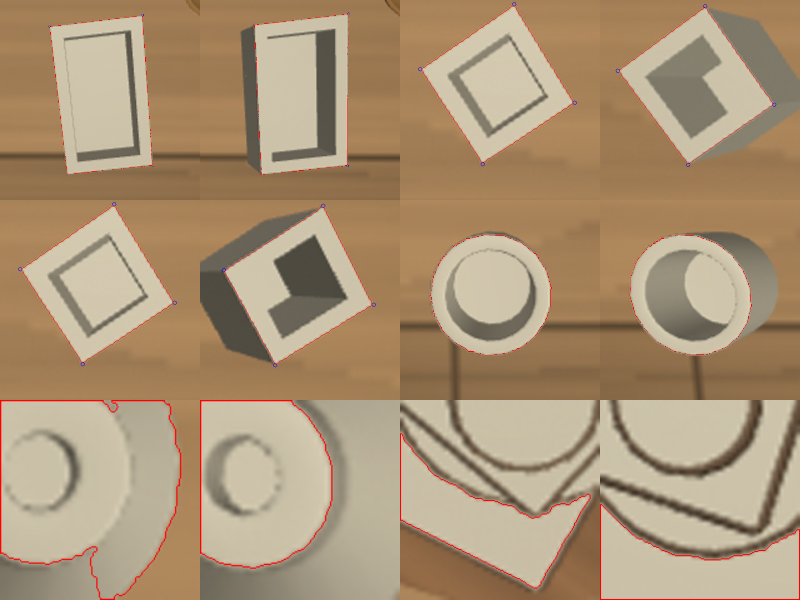

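The fits look clean: the square and oblong rims triangulate at 76 and 50 mm, the round rim at 66 mm. The bottom row shows the small jar's neck and small lid regions cut off, so I'll redo those with wider windows and by picking the round contours.

```bash
cat > circ.py <<'E'
from meas import *
def circles(c,X,rad,lo,hi,thrs,U=4,pol=1):
    """near-round contours of wanted size: lit regions (pol 1) at several thresholds"""
    u,v=np.clip(proj(c,X).round().astype(int),rad,(639-rad,479-rad));g=cv2.resize(c["color"][v-rad:v+rad,u-rad:u+rad],None,fx=U,fy=U,interpolation=cv2.INTER_CUBIC)
    V=g.max(2);out=[]
    for t in thrs:
        for k in cv2.findContours((V>t).astype(np.uint8),cv2.RETR_LIST,cv2.CHAIN_APPROX_NONE)[0]:
            if len(k)<40: continue
            e=cv2.fitEllipse(cv2.convexHull(k));a=np.array(e[1])/U;A=cv2.contourArea(cv2.convexHull(k))/U/U
            if lo<a.min() and a.max()<hi and abs(A/(np.pi*a[0]*a[1]/4)-1)<.04: out.append((t,*((np.array(e[0])+.5)/U-.5+(u-rad,v-rad)),*a))
    return np.array(out)
E
python3 - <<'E'
from circ import *
W={i:pickle.load(open(f"w{i}.pkl","rb")) for i in range(9)}
for n,X,ab,rad,lo,hi in(("small",(.62,.134,.06),(7,8),45,30,42),("slid",(.61,-.175,.092),(0,1),60,25,50)):
    for i in ab: print(n,i);print(circles(W[i],X,rad,lo,hi,range(130,215,12)).round(1))
E
```

```text
small 7Traceback (most recent call last):
  File "<stdin>", line 4, in <module>
  File "circ.py", line 9, in circles
    e=cv2.fitEllipse(cv2.convexHull(k));a=np.array(e[1])/U;A=cv2.contourArea(cv2.convexHull(k))/U/U
cv2.error: OpenCV(4.12.0) /io/opencv/modules/imgproc/src/shapedescr.cpp:361: error: (-201:Incorrect size of input array) There should be at least 5 points to fit the ellipse in function 'fitEllipseNoDirect'
```

```bash
sed -i 's/if len(k)<40: continue/if len(k)<40 or len(cv2.convexHull(k))<6: continue/' circ.py; python3 - <<'E'
from circ import *
W={i:pickle.load(open(f"w{i}.pkl","rb")) for i in range(9)}
for n,X,ab,rad,lo,hi in(("small",(.62,.134,.06),(7,8),45,26,48),("slid",(.61,-.175,.092),(0,1),60,22,60)):
    P=[]
    for i in ab:
        r=circles(W[i],X,rad,lo,hi,range(100,215,8));print(n,i);print(r.round(1))
        if len(r): P.append(np.median(r[:,1:3],0))
    if len(P)==2: print(tri(W[ab[0]],P[0],W[ab[1]],P[1]))
E
```

```text
small 7
[[188.  363.2 130.8  35.8  36.2]
 [196.  363.3 130.7  34.5  36. ]]
small 8
[[156.  234.1 131.6  35.6  38.5]
 [164.  234.  131.6  35.3  38.1]
 [172.  234.1 131.6  35.   37.9]
 [180.  234.  131.6  34.7  37.5]
 [188.  234.1 131.6  34.3  37.2]
 [196.  234.3 131.5  33.8  36.8]]
[0.6251 0.145  0.06  ]
slid 0
[[124.  330.5 217.   37.9  40.2]
 [132.  330.8 219.2  33.   33.8]
 [132.  330.5 217.   38.1  40.3]
 [140.  330.8 219.1  32.8  33.5]
 [140.  330.5 217.   38.3  40.7]
 [148.  330.7 219.2  32.6  33.3]
 [148.  330.5 217.   38.4  40.8]
 [156.  330.7 219.2  32.3  33.1]
 [156.  330.5 217.   38.6  41.1]
 [164.  330.7 219.2  32.2  32.9]
 [164.  330.6 217.   38.7  41.2]
 [172.  330.7 219.2  32.   32.6]
 [172.  330.5 217.1  38.9  41.5]
 [180.  330.7 219.2  31.7  32.4]
 [180.  330.5 217.1  39.3  41.7]
 [188.  330.7 219.2  31.5  32.2]
 [188.  330.5 217.1  39.4  42. ]
 [196.  330.7 219.1  31.2  31.9]]
slid 1
[[116.  291.7 114.9  32.8  34.4]
 [116.  292.2 115.3  36.2  38.4]
 [124.  291.7 114.9  32.5  34.2]
 [124.  292.2 115.2  36.3  38.5]
 [132.  291.6 114.9  32.3  34. ]
 [132.  292.2 115.2  36.6  38.9]
 [140.  291.6 114.9  32.   33.7]
 [140.  292.2 115.2  36.6  39. ]
 [148.  291.6 114.9  31.8  33.5]
 [148.  292.1 115.3  36.8  39.2]
 [156.  291.6 114.9  31.6  33.3]
 [156.  292.1 115.2  37.   39.4]
 [164.  291.6 114.9  31.4  33.1]
 [164.  292.2 115.2  37.2  39.6]
 [172.  291.6 114.9  31.2  33. ]
 [172.  292.2 115.2  37.4  39.8]
 [180.  291.6 114.9  30.9  32.7]
 [180.  292.2 115.2  37.6  40. ]
 [188.  291.6 114.9  30.7  32.5]
 [188.  292.1 115.2  37.8  40.3]
 [196.  291.6 114.9  30.2  32.4]
 [196.  292.1 115.2  38.4  40.7]]
[ 0.6301 -0.1713  0.0885]
```

```bash
python3 - <<'E'
from circ import *
W={i:pickle.load(open(f"w{i}.pkl","rb")) for i in range(9)}
p=tri(W[0],(330.7,219.2),W[1],(291.6,114.9));print(p)
for h in (.088,.092,.095): print(plane(W[0],(330.7,219.2),h),plane(W[1],(291.6,114.9),h))
go((p[0],p[1],.13),-90)
E
```

```text
[ 0.63   -0.1714  0.0921]
[[ 0.6292 -0.1718  0.088 ]] [[ 0.6302 -0.1711  0.088 ]]
[[ 0.63   -0.1714  0.092 ]] [[ 0.63   -0.1714  0.092 ]]
[[ 0.6305 -0.1711  0.095 ]] [[ 0.6299 -0.1717  0.095 ]]
go d [0.0805 0.2337 0.1296] rv [-0.04  0.02  0.19] yaw -89.81 pos [0.5488 0.0619 0.2598] t 6.5 j6 84.6 op 1.004 gf 0.0
```

Scaled: 0.2337 m / 0.75 = 0.3116, 0.13 m / 0.75 = 0.1733, 0.2 degrees / 180 = 0.0011.

```bash
echo '[0.1073, 0.3116, 0, 0, 0, 0.0011, 1, 0.1073, 0.3116, 0, 0, 0, 0.0011, 1, 0.1073, 0.3116, 0.1067, 0, 0, 0.0011, 1, 0.1073, 0.3116, 0.1067, 0, 0, 0.0011, 1, 0.1073, 0.3116, 0.1733, 0, 0, 0.0011, 1, 0.1073, 0.3116, 0.1733, 0, 0, 0.0011, 1, 0.1073, 0.3116, 0.1733, 0, 0, 0.0011, 1, 0.1073, 0.3116, 0.1733, 0, 0, 0.0011, 1, 0.1073, 0.3116, 0.1733, 0, 0, 0.0011, 1]' | python3 -m handwheel|head -2; python3 -c "
from h import *
go((.63,-.1714,.0755),-90)"
```

```text
time_s: 7.4
position: [0.6317, -0.1712, 0.1312]
go d [-0.0018  0.0002  0.0557] rv [ 0.02 -0.12  0.04] yaw -89.96 pos [ 0.6317 -0.1712  0.1312] t 7.4 j6 65.0 op 1.0 gf 0.0
```

Scaled: 0.05 m / 0.75 = 0.0667, 0.048 m / 0.75 = 0.064.

```bash
echo '[-0.002, 0, 0.04, 0, 0, 0, 1, -0.002, 0, 0.064, 0, 0, 0, 1, -0.002, 0, 0.0667, 0, 0, 0, 1, -0.002, 0, 0.0667, 0, 0, 0, 1, -0.002, 0, 0.0667, 0, 0, 0, 1]' | python3 -m handwheel|head -4; python3 -c "
from h import *
go((.63,-.1714,.0755),-90)"
```

```text
time_s: 7.9
position: [0.6308, -0.1728, 0.082]
tcp_rot: [[1.0, -0.0, 0.004], [-0.0, -1.0, -0.002], [0.004, 0.002, -1.0]]
force: [-0.5, 0.3, 1.3]
go d [-0.0008 -0.0014  0.0065] rv [ 0.1  -0.22 -0.02] yaw -90.02 pos [ 0.6308 -0.1728  0.082 ] t 7.9 j6 64.9 op 0.999 gf 0.0
```

Scaled: 0.006 m / 0.75 = 0.008, -0.001 m / 0.75 = -0.0013.

```bash
echo '[-0.0011, -0.0013, 0.008, 0, 0, 0, 1, -0.0011, -0.0013, 0.008, 0, 0, 0, 1, -0.0011, -0.0013, 0.008, 0, 0, 0, 1]' | python3 -m handwheel; python3 -c "
from h import *
go((.63,-.1714,.0755),-90)"
```

```text
time_s: 8.2
position: [0.6285, -0.172, 0.0737]
tcp_rot: [[1.0, -0.001, 0.0], [-0.001, -1.0, -0.0], [0.0, 0.0, -1.0]]
force: [-0.8, -0.5, -0.2]
opening: 1.002
grasp_force: 0.0
go d [ 0.0015 -0.0006 -0.0018] rv [ 0.   -0.01 -0.08] yaw -90.08 pos [ 0.6285 -0.172   0.0737] t 8.2 j6 65.0 op 1.002 gf 0.0
```

Scaled: -0.0013 m / 0.75 = -0.0017, 0.0012 m / 0.75 = 0.0016.

```bash
echo '[0.0016, -0.0007, -0.0017, 0, 0, 0, 1, 0.0016, -0.0007, -0.0017, 0, 0, 0, 1, 0.0016, -0.0007, -0.0017, 0, 0, 0, 0, 0.0016, -0.0007, -0.0017, 0, 0, 0, 0, 0.0016, -0.0007, -0.0017, 0, 0, 0, 0, 0.0016, -0.0007, -0.0017, 0, 0, 0, 0, 0.0016, -0.0007, -0.0017, 0, 0, 0, 0, 0.0016, -0.0007, -0.0017, 0, 0, 0, 0, 0.0016, -0.0007, -0.0017, 0, 0, 0, 0, 0.0016, -0.0007, -0.0017, 0, 0, 0, 0, 0.0016, -0.0007, -0.0017, 0, 0, 0, 0, 0.0016, -0.0007, -0.0017, 0, 0, 0, 0]' | python3 -m handwheel; python3 -c "
from h import *
go((.6251,.145,.13),-90)"
```

```text
time_s: 9.4
position: [0.6297, -0.1715, 0.0748]
tcp_rot: [[1.0, -0.001, -0.0], [-0.001, -1.0, 0.0], [-0.0, -0.0, -1.0]]
force: [-0.5, -0.5, -0.1]
opening: 0.335
grasp_force: 30.0
go d [-0.005  -0.3165 -0.0552] rv [-0.    0.   -0.08] yaw -90.08 pos [ 0.6297 -0.1715  0.0748] t 9.4 j6 65.1 op 0.335 gf 30.0
```

Scaled: -0.3165 m / 0.75 = -0.422, -0.055 m / 0.75 = -0.0733.

```bash
echo '[0, 0, -0.0267, 0, 0, 0, 0, 0, 0, -0.0667, 0, 0, 0, 0, 0, 0, -0.0733, 0, 0, 0, 0, -0.0067, -0.0533, -0.0733, 0, 0, 0, 0, -0.0067, -0.422, -0.0733, 0, 0, 0, 0, -0.0067, -0.422, -0.0733, 0, 0, 0, 0, -0.0067, -0.422, -0.0733, 0, 0, 0, 0, -0.0067, -0.422, -0.0733, 0, 0, 0, 0, -0.0067, -0.422, -0.0733, 0, 0, 0, 0, -0.0067, -0.422, -0.0733, 0, 0, 0, 0, -0.0067, -0.422, -0.0733, 0, 0, 0, 0, -0.0067, -0.422, -0.0733, 0, 0, 0, 0, -0.0067, -0.422, -0.0733, 0, 0, 0, 0, -0.0067, -0.422, -0.0733, 0, 0, 0, 0]' | python3 -m handwheel; python3 - <<'E'
from circ import *
go((.6251,.145,.0635),-90)
c=cam("wrist");pickle.dump(c,open("a1.pkl","wb"));cv2.imwrite("pics/a1.png",c["color"][...,::-1])
E
```

```text
time_s: 10.8
position: [0.6252, 0.1433, 0.1296]
tcp_rot: [[1.0, -0.004, -0.0], [-0.004, -1.0, -0.0], [-0.0, 0.0, -1.0]]
force: [-0.7, -0.0, -0.2]
opening: 0.332
grasp_force: 30.0
go d [-0.0001 -0.0017  0.0661] rv [ 0.01  0.02 -0.21] yaw -90.21 pos [0.6252 0.1433 0.1296] t 10.8 j6 93.2 op 0.332 gf 30.0
```

View pics/a1.png

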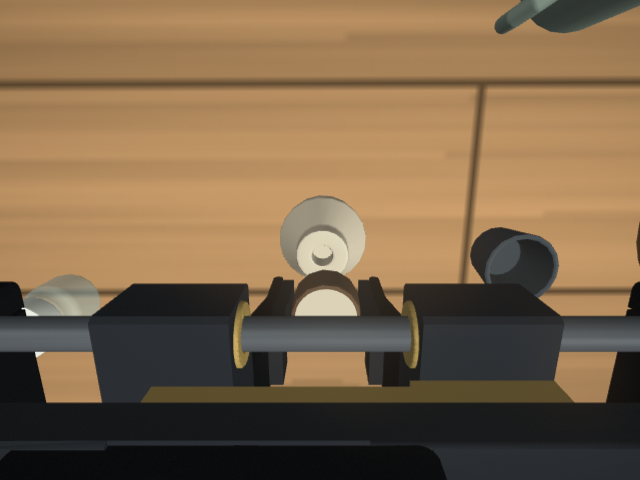

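The lid is held level at (326,300) between the fingers, and the jar neck (322,253) lies just ahead of and below it. Lowering now.

Scaled: 0.0645 m / 0.75 = 0.086, 0.061 m / 0.75 = 0.0813.

```bash
echo '[0, -0.002, 0.04, 0, 0, 0, 0, 0, -0.002, 0.0733, 0, 0, 0, 0, 0, -0.002, 0.0813, 0, 0, 0, 0, 0, -0.002, 0.086, 0, 0, 0, 0, 0, -0.002, 0.086, 0, 0, 0, 0, 0, -0.002, 0.086, 0, 0, 0, 0, 0, -0.002, 0.086, 0, 0, 0, 0]' | python3 -m handwheel; python3 -c "
from h import *
go((.6251,.145,.0628),-90);go((.6251,.145,.0628),-90)"
```

```text
time_s: 11.55
position: [0.626, 0.1465, 0.0666]
tcp_rot: [[1.0, -0.001, 0.002], [-0.001, -1.0, 0.0], [0.002, -0.0, -1.0]]
force: [-0.3, 0.2, -0.0]
opening: 0.336
grasp_force: 30.0
go d [-0.0009  0.0015  0.0038] rv [-0.01 -0.13 -0.08] yaw -90.08 pos [0.626  0.1465 0.0666] t 11.55 j6 93.3 op 0.336 gf 30.0
go d [-0.0009  0.0015  0.0038] rv [-0.01 -0.13 -0.08] yaw -90.08 pos [0.626  0.1465 0.0666] t 11.55 j6 93.3 op 0.336 gf 30.0
```

Scaled: 0.001 m / 0.75 = 0.0013, 0.0008 m / 0.75 = 0.0011.

```bash
echo '[-0.0007, 0.0011, 0.0013, 0, 0, 0, 0, -0.0007, 0.0011, 0.0013, 0, 0, 0, 0, -0.0007, 0.0011, 0.0013, 0, 0, 0, 0, -0.0007, 0.0011, 0.0013, 0, 0, 0, 0]' | python3 -m handwheel; python3 -c "
from h import *
go((.6251,.145,.0628),-90)"
```

```text
time_s: 11.95
position: [0.6246, 0.1458, 0.0645]
tcp_rot: [[1.0, -0.001, 0.0], [-0.001, -1.0, 0.0], [0.0, -0.0, -1.0]]
force: [0.7, 0.6, -0.6]
opening: 0.337
grasp_force: 30.0
go d [0.0005 0.0008 0.0017] rv [-0.   -0.01 -0.07] yaw -90.07 pos [0.6246 0.1458 0.0645] t 11.95 j6 93.2 op 0.337 gf 30.0
```

Scaled: 0.0012 m / 0.75 = 0.0016, 0.0007 m / 0.75 = 0.0009.

```bash
echo '[0.0005, 0.0009, 0.0016, 0, 0, 0, 0, 0.0005, 0.0009, 0.0016, 0, 0, 0, 0, 0.0005, 0.0009, 0.0016, 0, 0, 0, 0]' | python3 -m handwheel; python3 -c "
from h import *
go((.6251,.145,.0628),-90)"
```

```text
time_s: 12.25
position: [0.625, 0.145, 0.063]
tcp_rot: [[1.0, -0.001, -0.0], [-0.001, -1.0, 0.0], [-0.0, -0.0, -1.0]]
force: [0.3, -0.6, -0.1]
opening: 0.336
grasp_force: 30.0
go d [ 0.0001 -0.      0.0002] rv [-0.    0.01 -0.08] yaw -90.08 pos [0.625 0.145 0.063] t 12.25 j6 93.2 op 0.336 gf 30.0
```

Scaled: 0.0006 m / 0.75 = 0.0008.

```bash
echo '[0, 0, 0.0008, 0, 0, 0, 0, 0, 0, 0.0008, 0, 0, 0, 0, 0, 0, 0.0008, 0, 0, 0, 0]' | python3 -m handwheel
```

```text
time_s: 12.55
position: [0.625, 0.145, 0.0626]
tcp_rot: [[1.0, -0.001, 0.0], [-0.001, -1.0, 0.0], [0.0, -0.0, -1.0]]
force: [-0.0, -0.1, -0.5]
opening: 0.332
grasp_force: 30.0
```

Scaled: 0.0005 m / 0.75 = 0.0007.

```bash
echo '[0, 0, 0.0007, 0, 0, 0, 0, 0, 0, 0.0007, 0, 0, 0, 0, 0, 0, 0.0007, 0, 0, 0, 0]' | python3 -m handwheel|sed -n '2p;4p';echo '[0, 0, 0.0007, 0, 0, 0, 0, 0, 0, 0.0007, 0, 0, 0, 0, 0, 0, 0.0007, 0, 0, 0, 0]' | python3 -m handwheel|sed -n '2p;4p'
```

```text
position: [0.6251, 0.145, 0.0623]
force: [-1.2, -0.3, 2.6]
position: [0.6251, 0.145, 0.0622]
force: [-1.1, 0.3, 3.9]
```

Scaled: -0.158 m / 0.75 = -0.2107, -0.11 m / 0.75 = -0.1467.

```bash
echo '[0, 0, 0, 0, 0, 0, 0.5, 0, 0, 0, 0, 0, 0, 0.5, 0, 0, 0, 0, 0, 0, 0.7, 0, 0, -0.0267, 0, 0, 0, 0.7, 0, 0, -0.08, 0, 0, 0, 1, -0.0267, 0, -0.1467, 0, 0, 0, 1, -0.08, 0, -0.2107, 0, 0, 0, 1, -0.08, 0, -0.2107, 0, 0, 0, 1, -0.08, 0, -0.2107, 0, 0, 0, 1, -0.08, 0, -0.2107, 0, 0, 0, 1]' | python3 -m handwheel|head -4; python3 cap.py b0; echo '[0, 0.4, 0, 0, 0, 0, 1, 0, 0.4, 0, 0, 0, 0, 1, 0, 0.4, 0, 0, 0, 0, 1, 0, 0.4, 0, 0, 0, 0, 1, 0, 0.4, 0, 0, 0, 0, 1, 0, 0.4, 0, 0, 0, 0, 1, 0, 0.4, 0, 0, 0, 0, 1, 0, 0.4, 0, 0, 0, 0, 1, 0, 0.4, 0, 0, 0, 0, 1, 0, 0.4, 0, 0, 0, 0, 1]' | python3 -m handwheel|head -4; python3 cap.py b1
echo '[0.0667, 0.0533, 0, 0, 0, 0, 1, 0.0667, 0.0533, 0, 0, 0, 0, 1, 0.0667, 0.0533, 0, 0, 0, 0, 1, 0.0667, 0.0533, 0, 0, 0, 0, 1, 0.0667, 0.0533, 0, 0, 0, 0, 1]' | python3 -m handwheel|head -2; python3 cap.py b2
python3 - <<'E'
from circ import *
im=[pickle.load(open(f"b{i}.pkl","rb"))["color"] for i in range(3)]
cv2.imwrite("pics/b.png",np.vstack([np.hstack([cv2.resize(im[0][:300],(400,188)),cv2.resize(im[1][:300],(400,188))]),cv2.resize(im[2][:300],(800,375))])[...,::-1])
E
```

```text
time_s: 14.15
position: [0.5652, 0.145, 0.2186]
tcp_rot: [[1.0, -0.001, -0.0], [-0.001, -1.0, -0.0], [-0.0, 0.0, -1.0]]
force: [0.4, 0.4, -0.2]
b0 14.2 [0.5651 0.1449 0.2179] 1.1877831481970869
time_s: 15.2
position: [0.5644, -0.1533, 0.2186]
tcp_rot: [[1.0, 0.001, -0.002], [0.001, -1.0, 0.001], [-0.002, -0.001, -1.0]]
force: [0.0, 0.9, -0.3]
b1 15.25 [ 0.5646 -0.1533  0.219 ] 0.38629367211884463
time_s: 15.75
position: [0.6135, -0.1933, 0.2194]
b2 15.8 [ 0.6136 -0.1935  0.2196] 0.25761499835597423
```

View pics/b.png

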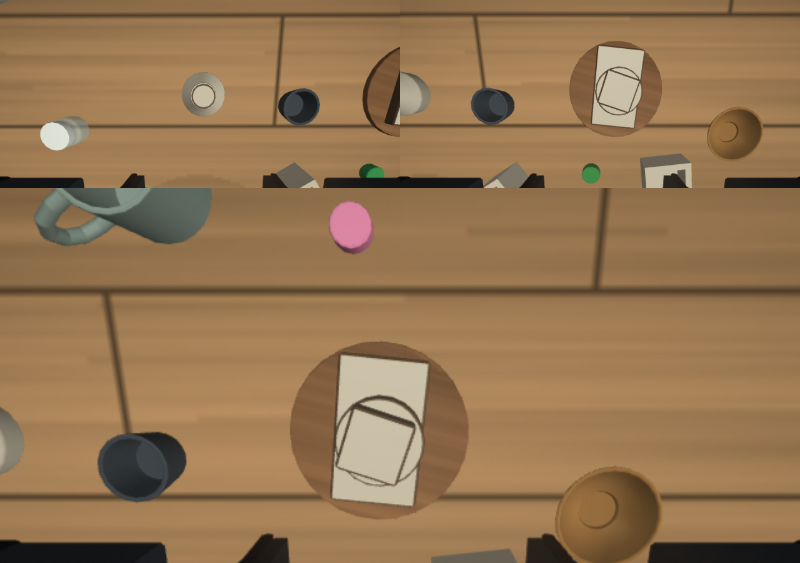

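Tile 1 shows the small lid centred on its jar at (203,95). The square lid sits at (375,445) in the large tile and (618,92) in tile 2. Next I'll measure the square lid from b1 and b2 and check the small lid.

```bash
cat > comp.py <<'E'
from circ import *
def comp(c,px,rad=60,thr=165,U=4):
    """outline (image px) of the lit pale component under pixel px"""
    u,v=np.array(px).round().astype(int);g=cv2.resize(c["color"][v-rad:v+rad,u-rad:u+rad],None,fx=U,fy=U,interpolation=cv2.INTER_CUBIC)
    h=cv2.cvtColor(g,cv2.COLOR_RGB2HSV);m=((h[...,2]>thr)&(h[...,1]<95)).astype(np.uint8)
    m=cv2.morphologyEx(m,cv2.MORPH_OPEN,np.ones((5,5)))
    _,l=cv2.connectedComponents(m,connectivity=4);L=l[rad*U,rad*U]
    k=max(cv2.findContours((l==L).astype(np.uint8),cv2.RETR_EXTERNAL,cv2.CHAIN_APPROX_NONE)[0],key=cv2.contourArea)
    return (k[:,0]+.5)/U-.5+(u-rad,v-rad)
def rectlid(c1,p1,c2,p2,thr=165,rad=60):
    P=[]
    for c,p in((c1,p1),(c2,p2)):
        q=quad(comp(c,p,thr=thr,rad=rad)).astype(float);P.append(q[np.argsort(np.arctan2(*(q-q.mean(0)).T[::-1]))])
    # match the corner order of the second view by world position
    w1=plane(c1,P[0],.06)[:,:2];k=min(range(4),key=lambda k:np.linalg.norm(np.roll(plane(c2,P[1],.06)[:,:2],k,0)-w1));P[1]=np.roll(P[1],k,0)
    Q=np.array([tri(c1,a,c2,b) for a,b in zip(*P)]);z=Q[:,2].mean();print("corner z",Q[:,2])
    for c,q in((c1,P[0]),(c2,P[1])):
        w=plane(c,q,z);e=np.roll(w,-1,0)-w;print("centre",w.mean(0),"sides",np.linalg.norm(e,axis=1),"angs",np.degrees(np.arctan2(e[:,1],e[:,0]))%180)
E
python3 - <<'E'
from comp import *
b=[pickle.load(open(f"b{i}.pkl","rb")) for i in range(3)]
for t in (150,175): rectlid(b[1],(349,147),b[2],(300,206),t)
e=cv2.fitEllipse(comp(b[0],(203*1.6,95*1.6),40).astype(np.float32));print("small lid",e,plane(b[0],e[0],.08))
go((.63,-.17,.13))
E
```

```text
corner z [0.0721 0.073  0.0721 0.0718]
centre [ 0.6298 -0.1718  0.0723] sides [0.0403 0.0403 0.0403 0.0402] angs [ 71.867  161.6441  71.656  161.5778]
centre [ 0.6298 -0.1718  0.0723] sides [0.0403 0.0401 0.0403 0.0401] angs [ 71.5328 161.48    71.5915 161.5887]
corner z [0.0723 0.0723 0.0723 0.0719]
centre [ 0.6298 -0.1718  0.0722] sides [0.0398 0.0398 0.0398 0.0398] angs [ 71.5336 161.6318  71.5541 161.6666]
centre [ 0.6298 -0.1718  0.0722] sides [0.0398 0.0397 0.0396 0.0397] angs [ 71.5297 161.3543  71.5454 161.6014]
small lid ((325.14324951171875, 153.2543487548828), (33.13328170776367, 33.97179412841797), 0.5817424058914185) [[0.6253 0.1451 0.08  ]]
go d [ 0.0165 -0.0235  0.0896] rv [-0.04  0.07  0.  ] yaw -90.01 pos [ 0.6136 -0.1935  0.2196] t 15.8 j6 62.6 op 1.001 gf 0.0
```

Scaled: 0.13 m / 0.75 = 0.1733, 0.1 m / 0.75 = 0.1333, 18.45 degrees / 180 = 0.1025.

```bash
echo '[0.0217, -0.0289, 0.0667, 0, 0, 0.0444, 1, 0.0217, -0.0289, 0.1333, 0, 0, 0.1025, 1, 0.0217, -0.0289, 0.1733, 0, 0, 0.1025, 1, 0.0217, -0.0289, 0.1733, 0, 0, 0.1025, 1, 0.0217, -0.0289, 0.1733, 0, 0, 0.1025, 1, 0.0217, -0.0289, 0.1733, 0, 0, 0.1025, 1, 0.0217, -0.0289, 0.1733, 0, 0, 0.1025, 1, 0.0217, -0.0289, 0.1733, 0, 0, 0.1025, 1]' | python3 -m handwheel|sed -n '1,2p;4p'; python3 -c "
from h import *
go((.6298,-.1718,.0555),-108.45)"
```

```text
time_s: 16.6
position: [0.632, -0.174, 0.0918]
force: [0.3, -0.5, -0.3]
go d [-0.003  -0.0014  0.0363] rv [ 0.03 -0.23 -0.08] yaw -108.53 pos [ 0.632  -0.174   0.0918] t 16.6 j6 83.4 op 1.0 gf 0.0
```

Units first: shifts go in shares of 0.75 m and turns go in shares of pi rad. So 0.032 m / 0.75 = 0.0427, -0.001 m / 0.75 = -0.0013.

```bash
echo '[-0.0013, -0.0013, 0.0267, 0, 0, 0, 1, -0.0013, -0.0013, 0.0413, 0, 0, 0, 1, -0.0013, -0.0013, 0.0427, 0, 0, 0, 1, -0.0013, -0.0013, 0.0427, 0, 0, 0, 1, -0.0013, -0.0013, 0.0427, 0, 0, 0, 1, -0.0013, -0.0013, 0.0427, 0, 0, 0, 1]' | python3 -m handwheel|sed -n '1,2p;4p'; python3 -c "
from h import *
go((.6298,-.1718,.0555),-108.45)"
```

```text
time_s: 17.2
position: [0.6308, -0.1723, 0.0583]
force: [0.5, -0.3, 0.2]
go d [-0.0011 -0.0002  0.0028] rv [ 0.01 -0.08 -0.08] yaw -108.53 pos [ 0.6308 -0.1723  0.0583] t 17.2 j6 83.5 op 1.0 gf 0.0
```

Scaled: 0.0022 m / 0.75 = 0.0029, -0.0006 m / 0.75 = -0.0008.

```bash
echo '[-0.0008, 0, 0.0029, 0, 0, 0, 1, -0.0008, 0, 0.0029, 0, 0, 0, 1, -0.0008, 0, 0.0029, 0, 0, 0, 1, -0.0008, 0, 0.0029, 0, 0, 0, 0, -0.0008, 0, 0.0029, 0, 0, 0, 0, -0.0008, 0, 0.0029, 0, 0, 0, 0, -0.0008, 0, 0.0029, 0, 0, 0, 0, -0.0008, 0, 0.0029, 0, 0, 0, 0, -0.0008, 0, 0.0029, 0, 0, 0, 0, -0.0008, 0, 0.0029, 0, 0, 0, 0, -0.0008, 0, 0.0029, 0, 0, 0, 0, -0.0008, 0, 0.0029, 0, 0, 0, 0]' | python3 -m handwheel; python3 -c "
from h import *
go((.6298,-.1718,.0555),-108.45)"
```

```text
time_s: 18.4
position: [0.6297, -0.1719, 0.0553]
tcp_rot: [[0.948, -0.318, -0.0], [-0.318, -0.948, 0.0], [-0.0, -0.0, -1.0]]
force: [0.5, -0.9, -0.7]
opening: 0.504
grasp_force: 30.0
go d [ 0.0001 -0.0001 -0.0002] rv [-0.    0.   -0.08] yaw -108.53 pos [ 0.6297 -0.1719  0.0553] t 18.4 j6 83.5 op 0.504 gf 30.0
```

Scaled: -0.085 m / 0.75 = -0.1133, -0.06 m / 0.75 = -0.08.

```bash
echo '[0, 0, -0.0267, 0, 0, 0, 0, 0, 0, -0.08, 0, 0, 0, 0, 0, 0, -0.1133, 0, 0, 0, 0, 0, 0, -0.1133, 0, 0, 0, 0]' | python3 -m handwheel|sed -n '1,2p;5,6p'; python3 -c "
from h import *
go((.4809,-.0003,.13),-56.9)"
```

```text
time_s: 18.8
position: [0.6325, -0.173, 0.1446]
opening: 0.5
grasp_force: 30.0
go d [-0.1988 -0.1156  0.0127] rv [  0.28  -0.46 -51.62] yaw -108.52 pos [ 0.6325 -0.173   0.1446] t 18.8 j6 83.5 op 0.5 gf 30.0
```

Scaled: -0.1957 m / 0.75 = -0.2609, -0.1154 m / 0.75 = -0.1539, -51.6 degrees / 180 = -0.2867.

```bash
echo '[-0.2609, -0.1539, 0, 0, 0, -0.2867, 0, -0.2609, -0.1539, 0, 0, 0, -0.2867, 0, -0.2609, -0.1539, 0, 0, 0, -0.2867, 0, -0.2609, -0.1539, 0.0133, 0, 0, -0.2867, 0, -0.2609, -0.1539, 0.0133, 0, 0, -0.2867, 0, -0.2609, -0.1539, 0.0133, 0, 0, -0.2867, 0, -0.2609, -0.1539, 0.0133, 0, 0, -0.2867, 0, -0.2609, -0.1539, 0.0133, 0, 0, -0.2867, 0, -0.2609, -0.1539, 0.0133, 0, 0, -0.2867, 0, -0.2609, -0.1539, 0.0133, 0, 0, -0.2867, 0, -0.2609, -0.1539, 0.0133, 0, 0, -0.2867, 0, -0.2609, -0.1539, 0.0133, 0, 0, -0.2867, 0]' | python3 -m handwheel|sed -n '1,2p;5,6p'; python3 -c "
from h import *
go((.4809,-.0003,.081),-56.9)"
```

```text
time_s: 20.0
position: [0.481, -0.0005, 0.1303]
opening: 0.502
grasp_force: 30.0
go d [ 0.0001 -0.0002  0.0493] rv [ 0.   -0.   -0.08] yaw -56.98 pos [ 0.481  -0.0005  0.1303] t 20.0 j6 43.6 op 0.502 gf 30.0
```

Scaled: 0.0495 m / 0.75 = 0.066, 0.048 m / 0.75 = 0.064.

```bash
echo '[0, 0, 0.0267, 0, 0, 0, 0, 0, 0, 0.06, 0, 0, 0, 0, 0, 0, 0.064, 0, 0, 0, 0, 0, 0, 0.066, 0, 0, 0, 0, 0, 0, 0.066, 0, 0, 0, 0, 0, 0, 0.066, 0, 0, 0, 0, 0, 0, 0.066, 0, 0, 0, 0]' | python3 -m handwheel|sed -n '1,2p;4,6p'; python3 -c "
from h import *
go((.4809,-.0003,.0793),-56.98)"
```

```text
time_s: 20.7
position: [0.4814, -0.0004, 0.0816]
force: [-0.3, -0.7, -0.9]
opening: 0.506
grasp_force: 30.0
go d [-0.0004 -0.0003  0.0023] rv [ 0.07 -0.07  0.05] yaw -56.93 pos [ 0.4814 -0.0004  0.0816] t 20.7 j6 43.6 op 0.506 gf 30.0
```

Scaled: 0.001 m / 0.75 = 0.0013.

```bash
echo '[0, 0, 0.0013, 0, 0, 0, 0, 0, 0, 0.0013, 0, 0, 0, 0, 0, 0, 0.0013, 0, 0, 0, 0, 0, 0, 0.0013, 0, 0, 0, 0]' | python3 -m handwheel|sed -n '1,2p;4p'; echo '[0, 0, 0.0008, 0, 0, 0, 0, 0, 0, 0.0008, 0, 0, 0, 0, 0, 0, 0.0008, 0, 0, 0, 0]' | python3 -m handwheel|sed -n '1,2p;4p'
```

```text
time_s: 21.1
position: [0.4808, -0.0002, 0.0799]
force: [0.2, -1.1, -0.7]
time_s: 21.4
position: [0.4809, -0.0002, 0.0793]
force: [-0.6, 0.2, 0.8]
```

Scaled: 0.0005 m / 0.75 = 0.0007.

```bash
echo '[0, 0, 0.0007, 0, 0, 0, 0, 0, 0, 0.0007, 0, 0, 0, 0, 0, 0, 0.0007, 0, 0, 0, 0]' | python3 -m handwheel|sed -n '1,2p;4p'
```

```text
time_s: 21.7
position: [0.4809, -0.0002, 0.0793]
force: [-1.2, -0.5, 5.3]
```

```bash
echo '[0, 0, 0, 0, 0, 0, 0.65, 0, 0, 0, 0, 0, 0, 0.65, 0, 0, 0, 0, 0, 0, 0.8, 0, 0, -0.0267, 0, 0, 0, 0.9, 0, 0, -0.08, 0, 0, 0, 1, -0.04, 0, -0.1467, 0, 0, 0, 1, -0.0933, 0, -0.2, 0, 0, 0, 1, -0.0933, 0, -0.2, 0, 0, 0, 1, -0.0933, 0, -0.2, 0, 0, 0, 1, -0.0933, 0, -0.2, 0, 0, 0, 1]' | python3 -m handwheel|head -2; python3 cap.py c0; python3 -c "
from h import *
go((.565,-.17,.22),-90)"
```

```text
time_s: 22.7
position: [0.4223, -0.0383, 0.2281]
c0 22.75 [ 0.4222 -0.0381  0.2276] 1.045662420935191
go d [0.0477 0.1885 0.0072] rv [-0.08  0.07 33.06] yaw -56.94 pos [ 0.4222 -0.0381  0.2276] t 22.75 j6 36.6 op 0.997 gf 0.0
```

Scaled: 0.1885 m / 0.75 = 0.2513, 0.048 m / 0.75 = 0.064, 33 degrees / 180 = 0.1833.

```bash
echo '[0.064, 0.2513, 0.0107, 0, 0, 0.1833, 1, 0.064, 0.2513, 0.0107, 0, 0, 0.1833, 1, 0.064, 0.2513, 0.0107, 0, 0, 0.1833, 1, 0.064, 0.2513, 0.0107, 0, 0, 0.1833, 1, 0.064, 0.2513, 0.0107, 0, 0, 0.1833, 1, 0.064, 0.2513, 0.0107, 0, 0, 0.1833, 1, 0.064, 0.2513, 0.0107, 0, 0, 0.1833, 1, 0.064, 0.2513, 0.0107, 0, 0, 0.1833, 1]' | python3 -m handwheel|head -2; python3 cap.py c1; echo '[0.0667, 0.04, 0, 0, 0, 0, 1, 0.0667, 0.04, 0, 0, 0, 0, 1, 0.0667, 0.04, 0, 0, 0, 0, 1, 0.0667, 0.04, 0, 0, 0, 0, 1, 0.0667, 0.04, 0, 0, 0, 0, 1]' | python3 -m handwheel|head -2; python3 cap.py c2
python3 - <<'E'
from comp import *
c=[pickle.load(open(f"c{i}.pkl","rb")) for i in range(3)]
im=[x["color"] for x in c]
cv2.imwrite("pics/c.png",np.vstack([np.hstack([cv2.resize(im[0][:300],(400,188)),cv2.resize(im[1][:300],(400,188))]),cv2.resize(im[2][:300],(800,375))])[...,::-1])
p=proj(c[0],(.4809,-.0003,.096));q=quad(comp(c[0],p,50));w=plane(c[0],q,.096);e=np.roll(w,-1,0)-w;print("sq lid",w.mean(0),np.linalg.norm(e,axis=1),np.degrees(np.arctan2(e[:,1],e[:,0]))%90)
P=[]
for i in(1,2):
    k=comp(c[i],proj(c[i],(.63,-.171,.052)),70);e=cv2.fitEllipse(k.astype(np.float32));P.append(e[0]);print(e)
t=tri(c[1],P[0],c[2],P[1]);print("round lid",t);go((t[0],t[1],t[2]-.0165),-90)
E
```

```text
time_s: 23.55
position: [0.5641, -0.1686, 0.22]
c1 23.6 [ 0.5643 -0.1688  0.2205] 0.525349442356519
time_s: 24.1
position: [0.6142, -0.1992, 0.221]
c2 24.15 [ 0.6143 -0.1993  0.221 ] 0.3861025451019979
sq lid [ 0.4811 -0.0008  0.096 ] [0.0396 0.0399 0.0396 0.0398] [33.1898 33.0165 33.1697 33.013 ]
((331.8456115722656, 144.42625427246094), (70.85565948486328, 72.98285675048828), 3.1280598640441895)
((296.33709716796875, 203.56646728515625), (66.55931854248047, 68.13468933105469), 120.32630157470703)
round lid [ 0.6299 -0.1736  0.0521]
go d [ 0.0157 -0.0256  0.1854] rv [-0.02  0.04  0.09] yaw -89.91 pos [ 0.6143 -0.1993  0.221 ] t 24.15 j6 62.0 op 1.001 gf 0.0
```

View pics/c.png

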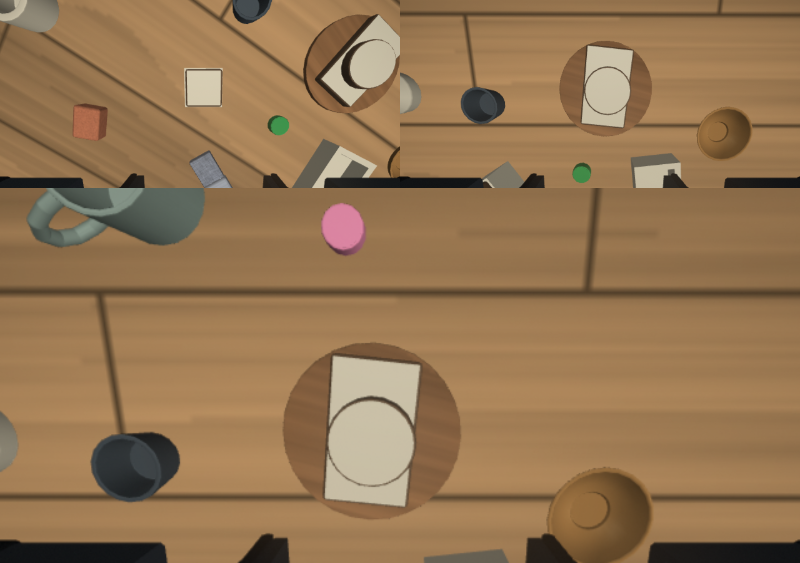

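The square lid sits in line on its jar at (203,87) in tile 1. The round lid is at (371,441) in the large tile, its top measured at 52 mm.

Scaled: 0.183 m / 0.75 = 0.244, 0.18 m / 0.75 = 0.24.

```bash
echo '[0.0209, -0.0341, 0.0667, 0, 0, 0, 1, 0.0209, -0.0341, 0.1333, 0, 0, 0, 1, 0.0209, -0.0341, 0.1867, 0, 0, 0, 1, 0.0209, -0.0341, 0.2133, 0, 0, 0, 1, 0.0209, -0.0341, 0.24, 0, 0, 0, 1, 0.0209, -0.0341, 0.244, 0, 0, 0, 1, 0.0209, -0.0341, 0.244, 0, 0, 0, 1, 0.0209, -0.0341, 0.244, 0, 0, 0, 1, 0.0209, -0.0341, 0.244, 0, 0, 0, 1, 0.0209, -0.0341, 0.244, 0, 0, 0, 1]' | python3 -m handwheel|sed -n '1,2p;4p'; python3 -c "
from h import *
go((.6299,-.1736,.0355),-90)"
```

```text
time_s: 25.15
position: [0.6316, -0.1749, 0.0391]
force: [0.3, 0.3, -0.8]
go d [-0.0017 -0.0013  0.0036] rv [ 0.06 -0.12  0.07] yaw -89.93 pos [ 0.6316 -0.1749  0.0391] t 25.15 j6 64.7 op 1.001 gf 0.0
```

Scaled: 0.0025 m / 0.75 = 0.0033, -0.001 m / 0.75 = -0.0013.

```bash
echo '[-0.0013, -0.0008, 0.0033, 0, 0, 0, 1, -0.0013, -0.0008, 0.0033, 0, 0, 0, 1, -0.0013, -0.0008, 0.0033, 0, 0, 0, 1]' | python3 -m handwheel|sed -n '1,2p;4p'; python3 -c "
from h import *
go((.6299,-.1736,.0355),-90)"
```

```text
time_s: 25.45
position: [0.6298, -0.1738, 0.0352]
force: [-0.5, -0.3, 0.2]
go d [ 0.0001 -0.0002 -0.0003] rv [-0.01  0.01  0.07] yaw -89.93 pos [ 0.6298 -0.1738  0.0352] t 25.45 j6 64.7 op 0.999 gf 0.0
```

Scaled: -0.0003 m / 0.75 = -0.0004, -0.0002 m / 0.75 = -0.0003.

```bash
echo '[0, -0.0003, -0.0004, 0, 0, 0, 0, 0, -0.0003, -0.0004, 0, 0, 0, 0, 0, -0.0003, -0.0004, 0, 0, 0, 0, 0, -0.0003, -0.0004, 0, 0, 0, 0, 0, -0.0003, -0.0004, 0, 0, 0, 0, 0, -0.0003, -0.0004, 0, 0, 0, 0, 0, -0.0003, -0.0004, 0, 0, 0, 0, 0, -0.0003, -0.0004, 0, 0, 0, 0]' | python3 -m handwheel|sed -n '1,2p;4,6p'; echo '[0, 0, -0.0267, 0, 0, 0, 0, 0, 0, -0.08, 0, 0, 0, 0, 0, 0, -0.1333, 0, 0, 0, 0, 0, 0, -0.1333, 0, 0, 0, 0, 0, 0, -0.1333, 0, 0, 0, 0]' | python3 -m handwheel|sed -n '1,2p;5,6p'; python3 -c "
from h import *
go((.4433,.2653,.12),-90)"
```

```text
time_s: 26.25
position: [0.6299, -0.1737, 0.0355]
force: [0.7, 0.1, -0.8]
opening: 0.725
grasp_force: 30.0
time_s: 26.75
position: [0.6301, -0.1739, 0.1364]
opening: 0.724
grasp_force: 30.0
go d [-0.1863 -0.4394  0.0158] rv [ 0.04 -0.08  0.07] yaw -89.93 pos [ 0.6301 -0.1739  0.1364] t 26.75 j6 64.7 op 0.724 gf 30.0
```

Scaled: -0.4392 m / 0.75 = -0.5856, -0.1865 m / 0.75 = -0.2487.

```bash
echo '[-0.2487, -0.5856, 0, 0, 0, 0, 0, -0.2487, -0.5856, 0, 0, 0, 0, 0, -0.2487, -0.5856, 0, 0, 0, 0, 0, -0.2487, -0.5856, 0, 0, 0, 0, 0, -0.2487, -0.5856, 0, 0, 0, 0, 0, -0.2487, -0.5856, 0, 0, 0, 0, 0, -0.2487, -0.5856, 0, 0, 0, 0, 0, -0.2487, -0.5856, 0, 0, 0, 0, 0, -0.2487, -0.5856, 0, 0, 0, 0, 0, -0.2487, -0.5856, 0, 0, 0, 0, 0, -0.2487, -0.5856, 0.0267, 0, 0, 0, 0, -0.2487, -0.5856, 0.0267, 0, 0, 0, 0, -0.2487, -0.5856, 0.0267, 0, 0, 0, 0, -0.2487, -0.5856, 0.0267, 0, 0, 0, 0]' | python3 -m handwheel|sed -n '1,2p;5,6p'; python3 -c "
from h import *
go((.4433,.2653,.071),-90)"
```

```text
time_s: 28.15
position: [0.443, 0.2646, 0.1153]
opening: 0.727
grasp_force: 30.0
go d [ 0.0003 -0.0007  0.0443] rv [0.02 0.05 0.  ] yaw -90.0 pos [0.443  0.2646 0.1153] t 28.15 j6 108.4 op 0.727 gf 30.0
```

Scaled: 0.044 m / 0.75 = 0.0587, 0.043 m / 0.75 = 0.0573.

```bash
echo '[0.0004, -0.0008, 0.0267, 0, 0, 0, 0, 0.0004, -0.0008, 0.0533, 0, 0, 0, 0, 0.0004, -0.0008, 0.0573, 0, 0, 0, 0, 0.0004, -0.0008, 0.0587, 0, 0, 0, 0, 0.0004, -0.0008, 0.0587, 0, 0, 0, 0, 0.0004, -0.0008, 0.0587, 0, 0, 0, 0, 0.0004, -0.0008, 0.0587, 0, 0, 0, 0, 0.0004, -0.0008, 0.0587, 0, 0, 0, 0]' | python3 -m handwheel|sed -n '1,2p;4p'; python3 -c "
from h import *
go((.4433,.2653,.0691),-90)"
```

```text
time_s: 28.95
position: [0.4435, 0.266, 0.0721]
force: [0.5, 0.7, -1.7]
go d [-0.0002  0.0007  0.003 ] rv [-0.02 -0.06  0.07] yaw -89.93 pos [0.4435 0.266  0.0721] t 28.95 j6 108.5 op 0.729 gf 30.0
```

Scaled: 0.0016 m / 0.75 = 0.0021, 0.0003 m / 0.75 = 0.0004.

```bash
echo '[0, 0.0004, 0.0021, 0, 0, 0, 0, 0, 0.0004, 0.0021, 0, 0, 0, 0, 0, 0.0004, 0.0021, 0, 0, 0, 0, 0, 0.0004, 0.0021, 0, 0, 0, 0]' | python3 -m handwheel|sed -n '1,2p;4p'; echo '[0, 0, 0.0008, 0, 0, 0, 0, 0, 0, 0.0008, 0, 0, 0, 0, 0, 0, 0.0008, 0, 0, 0, 0]' | python3 -m handwheel|sed -n '1,2p;4p'
```

```text
time_s: 29.35
position: [0.4432, 0.2656, 0.0699]
force: [0.1, -0.0, -1.1]
time_s: 29.65
position: [0.4433, 0.2656, 0.0695]
force: [-0.3, 0.1, 0.8]
```

Scaled: 0.0005 m / 0.75 = 0.0007.

```bash
echo '[0, 0, 0.0007, 0, 0, 0, 0, 0, 0, 0.0007, 0, 0, 0, 0, 0, 0, 0.0007, 0, 0, 0, 0]' | python3 -m handwheel|sed -n '1,2p;4p'
```

```text
time_s: 29.95
position: [0.4432, 0.2656, 0.0695]
force: [-0.6, -0.2, 5.7]
```

Scaled: -0.15 m / 0.75 = -0.2, -0.11 m / 0.75 = -0.1467.

```bash
echo '[0, 0, 0, 0, 0, 0, 0.85, 0, 0, 0, 0, 0, 0, 0.85, 0, 0, 0, 0, 0, 0, 1, 0, 0, 0, 0, 0, 0, 1, 0, 0, -0.0267, 0, 0, 0, 1, 0, 0, -0.08, 0, 0, 0, 1, -0.04, 0, -0.1467, 0, 0, 0, 1, -0.04, 0, -0.2, 0, 0, 0, 1, -0.04, 0, -0.2, 0, 0, 0, 1, -0.04, 0, -0.2, 0, 0, 0, 1]' | python3 -m handwheel|head -2; python3 cap.py d0; python3 -c "
from h import *
go((.565,-.17,.22),-90)"
```

```text
time_s: 30.95
position: [0.4137, 0.2658, 0.2199]
d0 31.0 [0.4129 0.2653 0.2186] 1.9439969428434312
go d [ 0.1516  0.4355 -0.0014] rv [0.01 0.01 0.07] yaw -89.93 pos [0.4129 0.2653 0.2186] t 31.0 j6 109.6 op 1.002 gf 0.0
```

Scaled: 0.4355 m / 0.75 = 0.5807, 0.15 m / 0.75 = 0.2.

```bash
echo '[0.2, 0.5807, 0, 0, 0, 0, 1, 0.2, 0.5807, 0, 0, 0, 0, 1, 0.2, 0.5807, 0, 0, 0, 0, 1, 0.2, 0.5807, 0, 0, 0, 0, 1, 0.2, 0.5807, 0, 0, 0, 0, 1, 0.2, 0.5807, 0, 0, 0, 0, 1, 0.2, 0.5807, 0, 0, 0, 0, 1, 0.2, 0.5807, 0, 0, 0, 0, 1, 0.2, 0.5807, 0, 0, 0, 0, 1, 0.2, 0.5807, 0, 0, 0, 0, 1, 0.2, 0.5807, 0, 0, 0, 0, 1, 0.2, 0.5807, 0, 0, 0, 0, 1, 0.2, 0.5807, 0, 0, 0, 0, 1]' | python3 -m handwheel|head -2; python3 cap.py d1; echo '[0.0667, 0.04, 0, 0, 0, 0, 1, 0.0667, 0.04, 0, 0, 0, 0, 1, 0.0667, 0.04, 0, 0, 0, 0, 1, 0.0667, 0.04, 0, 0, 0, 0, 1, 0.0667, 0.04, 0, 0, 0, 0, 1]' | python3 -m handwheel|head -2; python3 cap.py d2
python3 - <<'E'
from comp import *
c=[pickle.load(open(f"d{i}.pkl","rb")) for i in range(3)]
im=[x["color"] for x in c]
cv2.imwrite("pics/d.png",np.vstack([np.hstack([cv2.resize(im[0][:300],(400,188)),cv2.resize(im[1][:300],(400,188))]),cv2.resize(im[2][:300],(800,375))])[...,::-1])
e=cv2.fitEllipse(comp(c[0],proj(c[0],(.4433,.2653,.086)),70).astype(np.float32));print("round lid",e,plane(c[0],e[0],.086))
X=(.63,-.172,.032)
rectlid(c[1],proj(c[1],X),c[2],proj(c[2],X),165,90)
go((.63,-.172,.0155),0)
E
```

```text
time_s: 32.3
position: [0.5626, -0.1677, 0.2179]
d1 32.35 [ 0.5628 -0.1677  0.2183] 0.4553760509851281
time_s: 32.85
position: [0.6127, -0.1985, 0.219]
d2 32.9 [ 0.6129 -0.1987  0.2191] 0.3389409727639798
round lid ((326.08953857421875, 194.44322204589844), (76.04248809814453, 76.41079711914062), 96.25719451904297) [[0.4433 0.2654 0.086 ]]
corner z [0.0321 0.0327 0.0321 0.0324]
centre [ 0.6328 -0.1719  0.0323] sides [0.0619 0.1058 0.0618 0.1058] angs [ 84.279  174.1624  84.2182 174.2132]
centre [ 0.6328 -0.1719  0.0323] sides [0.0618 0.1057 0.0618 0.1058] angs [ 84.2041 174.1828  84.2778 174.216 ]
go d [ 0.0174 -0.0265  0.2036] rv [ -0.06   0.01 -89.89] yaw -89.89 pos [ 0.6129 -0.1987  0.2191] t 32.9 j6 62.0 op 1.001 gf 0.0
```

View pics/d.png

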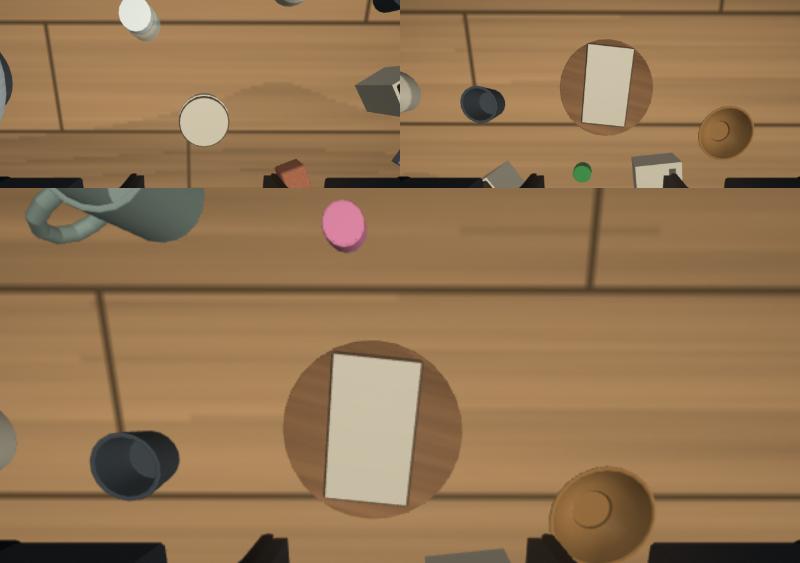

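The round lid sits centred on its jar at (204,121) in tile 1. The oblong lid lies alone on the batt at (373,430) in the large tile, its top at 32 mm.

Scaled: 0.199 m / 0.75 = 0.2653, 0.19 m / 0.75 = 0.2533, 5.9 degrees / 180 = 0.0328.

```bash
echo '[0.0264, -0.0356, 0.0667, 0, 0, 0.0328, 1, 0.0264, -0.0356, 0.1333, 0, 0, 0.0328, 1, 0.0264, -0.0356, 0.1867, 0, 0, 0.0328, 1, 0.0264, -0.0356, 0.2267, 0, 0, 0.0328, 1, 0.0264, -0.0356, 0.2533, 0, 0, 0.0328, 1, 0.0264, -0.0356, 0.2653, 0, 0, 0.0328, 1, 0.0264, -0.0356, 0.2653, 0, 0, 0.0328, 1, 0.0264, -0.0356, 0.2653, 0, 0, 0.0328, 1, 0.0264, -0.0356, 0.2653, 0, 0, 0.0328, 1, 0.0264, -0.0356, 0.2653, 0, 0, 0.0328, 1]' | python3 -m handwheel|sed -n '1,2p;4p'; python3 -c "
from h import *
go((.6328,-.1719,.0155),-95.76)"
```

```text
time_s: 33.9
position: [0.6345, -0.1734, 0.0215]
force: [0.3, -0.0, -0.3]
go d [-0.0018 -0.0014  0.006 ] rv [ 0.05 -0.15 -0.07] yaw -95.83 pos [ 0.6345 -0.1734  0.0215] t 33.9 j6 70.8 op 0.999 gf 0.0
```

Scaled: 0.0045 m / 0.75 = 0.006, -0.001 m / 0.75 = -0.0013.

```bash
echo '[-0.0013, -0.0008, 0.006, 0, 0, 0, 1, -0.0013, -0.0008, 0.006, 0, 0, 0, 1, -0.0013, -0.0008, 0.006, 0, 0, 0, 1, -0.0013, -0.0008, 0.006, 0, 0, 0, 1]' | python3 -m handwheel|sed -n '1,2p;4p'; python3 -c "
from h import *
go((.6328,-.1719,.0155),-95.76)"
```

```text
time_s: 34.3
position: [0.6326, -0.1723, 0.0153]
force: [0.3, -0.5, -0.4]
go d [ 0.0002 -0.0004 -0.0002] rv [-0.    0.   -0.07] yaw -95.83 pos [ 0.6326 -0.1723  0.0153] t 34.3 j6 70.8 op 0.999 gf 0.0
```

Scaled: -0.0004 m / 0.75 = -0.0005, -0.0002 m / 0.75 = -0.0003.

```bash
echo '[0.0003, -0.0005, -0.0003, 0, 0, 0, 0, 0.0003, -0.0005, -0.0003, 0, 0, 0, 0, 0.0003, -0.0005, -0.0003, 0, 0, 0, 0, 0.0003, -0.0005, -0.0003, 0, 0, 0, 0, 0.0003, -0.0005, -0.0003, 0, 0, 0, 0, 0.0003, -0.0005, -0.0003, 0, 0, 0, 0, 0.0003, -0.0005, -0.0003, 0, 0, 0, 0, 0.0003, -0.0005, -0.0003, 0, 0, 0, 0]' | python3 -m handwheel|sed -n '1,2p;4,6p'; echo '[0, 0, -0.0133, 0, 0, 0, 0, 0, 0, -0.04, 0, 0, 0, 0, 0, 0, -0.08, 0, 0, 0, 0, 0, 0, -0.1333, 0, 0, 0, 0, 0, 0, -0.1333, 0, 0, 0, 0, 0, 0, -0.1333, 0, 0, 0, 0, 0, 0, -0.1333, 0, 0, 0, 0]' | python3 -m handwheel|sed -n '1,2p;5,6p'; python3 -c "
from h import *
go((.469,-.2536,.09),-83.5)"
```

```text
time_s: 35.1
position: [0.6328, -0.1719, 0.0155]
force: [0.5, -0.4, 0.2]
opening: 0.761
grasp_force: 30.0
time_s: 35.8
position: [0.6312, -0.1713, 0.1141]
opening: 0.754
grasp_force: 30.0
go d [-0.153   0.0984  0.0245] rv [ -0.09   0.2  -12.33] yaw -95.83 pos [ 0.6312 -0.1713  0.1141] t 35.8 j6 70.9 op 0.754 gf 30.0
```

Scaled: -0.1546 m / 0.75 = -0.2061, 0.0979 m / 0.75 = 0.1305, -12.3 degrees / 180 = -0.0683.

```bash
echo '[-0.2061, 0.1305, 0, 0, 0, -0.0683, 0, -0.2061, 0.1305, 0, 0, 0, -0.0683, 0, -0.2061, 0.1305, 0, 0, 0, -0.0683, 0, -0.2061, 0.1305, 0, 0, 0, -0.0683, 0, -0.2061, 0.1305, 0.0267, 0, 0, -0.0683, 0, -0.2061, 0.1305, 0.04, 0, 0, -0.0683, 0, -0.2061, 0.1305, 0.04, 0, 0, -0.0683, 0, -0.2061, 0.1305, 0.04, 0, 0, -0.0683, 0, -0.2061, 0.1305, 0.04, 0, 0, -0.0683, 0, -0.2061, 0.1305, 0.04, 0, 0, -0.0683, 0]' | python3 -m handwheel|sed -n '1,2p;5,6p'; python3 - <<'E'
from comp import *
go((.469,-.2536,.0555),-83.5)
c=cam("wrist");cv2.imwrite("pics/e.png",c["color"][...,::-1])
E
```

```text
time_s: 36.8
position: [0.4699, -0.2535, 0.086]
opening: 0.756
grasp_force: 30.0
go d [-0.0009 -0.      0.0305] rv [ 0.05 -0.04  0.04] yaw -83.46 pos [ 0.4699 -0.2535  0.086 ] t 36.8 j6 43.1 op 0.756 gf 30.0
```

View pics/e.png

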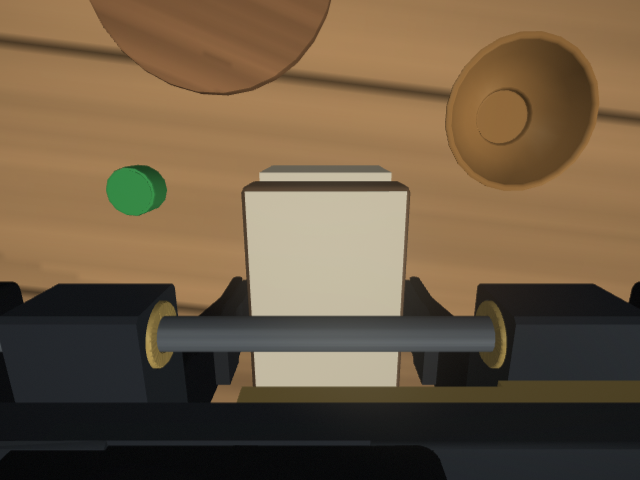

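The oblong lid is held level (its far edge spans columns 243–408 at row 187), in line with the jar rim showing just beyond it at row 172. Lowering now.

Scaled: 0.0295 m / 0.75 = 0.0393, 0.026 m / 0.75 = 0.0347.

```bash
echo '[-0.0011, 0, 0.02, 0, 0, 0, 0, -0.0011, 0, 0.0347, 0, 0, 0, 0, -0.0011, 0, 0.0393, 0, 0, 0, 0, -0.0011, 0, 0.0393, 0, 0, 0, 0, -0.0011, 0, 0.0393, 0, 0, 0, 0, -0.0011, 0, 0.0393, 0, 0, 0, 0, -0.0011, 0, 0.0393, 0, 0, 0, 0]' | python3 -m handwheel|sed -n '1,2p;4p'; python3 -c "
from h import *
go((.469,-.2536,.0545),-83.5)"
```

```text
time_s: 37.55
position: [0.4685, -0.2539, 0.0565]
force: [-0.5, -0.7, -2.5]
go d [ 0.0005 -0.0003  0.002 ] rv [ 0.04 -0.03 -0.03] yaw -83.53 pos [ 0.4685 -0.2539  0.0565] t 37.55 j6 43.0 op 0.755 gf 30.0
```

Scaled: 0.0015 m / 0.75 = 0.002, 0.0005 m / 0.75 = 0.0007.

```bash
echo '[0.0007, -0.0004, 0.002, 0, 0, 0, 0, 0.0007, -0.0004, 0.002, 0, 0, 0, 0, 0.0007, -0.0004, 0.002, 0, 0, 0, 0, 0.0007, -0.0004, 0.002, 0, 0, 0, 0]' | python3 -m handwheel|sed -n '1,2p;4p'; echo '[0, 0, 0.0009, 0, 0, 0, 0, 0, 0, 0.0009, 0, 0, 0, 0, 0, 0, 0.0009, 0, 0, 0, 0]' | python3 -m handwheel|sed -n '1,2p;4p'
```

```text
time_s: 37.95
position: [0.4688, -0.2534, 0.0546]
force: [0.3, 0.3, -2.7]
time_s: 38.25
position: [0.4687, -0.2534, 0.0538]
force: [-0.5, -0.3, -1.8]
```

Scaled: 0.0005 m / 0.75 = 0.0007, 0.0002 m / 0.75 = 0.0003.

```bash
echo '[0.0003, 0, 0.0007, 0, 0, 0, 0, 0.0003, 0, 0.0007, 0, 0, 0, 0, 0.0003, 0, 0.0007, 0, 0, 0, 0]' | python3 -m handwheel|sed -n '1,2p;4p';  echo '[0, 0, 0.0005, 0, 0, 0, 0, 0, 0, 0.0005, 0, 0, 0, 0, 0, 0, 0.0005, 0, 0, 0, 0]' | python3 -m handwheel|sed -n '1,2p;4p'
```

```text
time_s: 38.55
position: [0.4689, -0.2534, 0.0535]
force: [-0.0, 0.0, -0.1]
time_s: 38.85
position: [0.4689, -0.2534, 0.0535]
force: [-1.7, 0.2, 5.7]
```

Scaled: -0.18 m / 0.75 = -0.24, -0.05 m / 0.75 = -0.0667.

```bash
echo '[0, 0, 0, 0, 0, 0, 0.9, 0, 0, 0, 0, 0, 0, 0.9, 0, 0, 0, 0, 0, 0, 1, 0, 0, 0, 0, 0, 0, 1, 0, 0, -0.0267, 0, 0, 0, 1, 0, 0, -0.08, 0, 0, 0, 1, -0.0267, 0, -0.1467, 0, 0, 0, 1, -0.0667, 0, -0.2133, 0, 0, 0, 1, -0.0667, 0, -0.24, 0, 0, 0, 1, -0.0667, 0, -0.24, 0, 0, 0, 1, -0.0667, 0, -0.24, 0, 0, 0, 1, -0.0667, 0, -0.24, 0, 0, 0, 1]' | python3 -m handwheel|sed -n '1,2p;5p'; python3 cap.py f0; python3 - <<'E'
from comp import *
c=pickle.load(open("f0.pkl","rb"));q=quad(comp(c,proj(c,(.469,-.2536,.07)),90));w=plane(c,q,.07);e=np.roll(w,-1,0)-w;print("oblong lid",w.mean(0),np.linalg.norm(e,axis=1),np.degrees(np.arctan2(e[:,1],e[:,0]))%90)
s=cam("scene")["color"];t=cam("top")["color"]
cv2.imwrite("pics/end.png",np.vstack([s[130:330,100:600],np.hstack([t[200:360,150:480],np.zeros((160,170,3),np.uint8)])])[...,::-1])
E
```

```text
time_s: 40.05
position: [0.4188, -0.2583, 0.2317]
opening: 1.001
f0 40.1 [ 0.4188 -0.2582  0.2314] 0.536712975413863
oblong lid [ 0.469  -0.2536  0.07  ] [0.1054 0.0618 0.1055 0.0619] [6.4959 6.4869 6.5194 6.4587]
```

View pics/end.png

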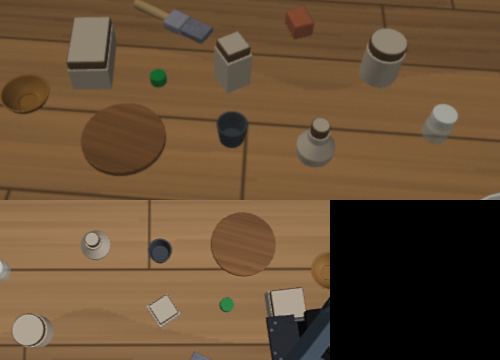

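All four lids sit flat and centred on their jars, the batt is empty, and the tea bowl at (232,128) in the scene crop is where it was. Handing in.

```bash
python3 -c "
from rig import bot
print(bot.hand_in())"
```

```text
the job is handed in; nothing more can be done
None
```

All four lids are on their own jars, taken from the top of the pile down, each within about 0.5 mm of centre (square and oblong turned in line); the last pictures show the jars and tea bowl in place, and I handed in at about 40 s of the 118 s allowed.

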